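# Lay down, seat and test a toe-board clip

## Task

Take the orange toe-board clip that stands on end in the steel drawer, lay it down flat on the black rubber mat with its tongue upwards and let go of it. Then take it again from above, seat it flat and fully home in the keyed pocket of the blue and grey fixture, and let go. Finally press the black pad in the middle of its tongue straight down with about 6 N (the tongue gives about 8 mm; never bend it much further), hold it there a moment and let it spring back, leaving the clip seated and all other things where they are.

Things in the scene. Friction and masses are not known exactly. Their poses are not given: they have to be found in the camera images.
- clip_mid (a point): Centre of the orange plastic toe-board clip (loose, 0.14 kg), 110 long, 46 wide, 40 mm thick: 55 mm from either end, 20 mm from the flat sole. Own z runs from root end to nose end, y across, +x from the sole out through the tongue side. At the start it stands on its root end (z up) in the drawer, tongue roughly towards the robot. Laid flat, tongue up: +x up, point 20 mm above what it lies on.
- clip_nose (a point): Tip of the clip's nose, 7 mm from the sole. Clip shape: 14 mm thick slab at the sole, 46 mm wide for 96 mm from the root end, then a nose 14 mm long, 24 wide; root block, full width, 24 mm long, 40 high above the sole; from it to 96 mm two side cheeks, 7 mm thick, 30 high. Grip the flat outer sides, 46 mm apart; the tongue lies between and above the cheeks. Axes as the clip centre's.
- tongue_pad (a point): Top of the round black pad (20 mm across) in the middle of the clip's springy tongue: 42 mm above the sole when the clip lies flat, 62 mm from the root end, midway in the width (22 mm along +x and 7 mm along +z from the clip's centre). The tongue is 76 mm long, 26 wide, 4 thick, hinged in the root block, 38 mm from the pad.
- tongue (a joint): Bend of the tongue in rad, 0 free, growing as the pad is pressed towards the sole; each 0.1 rad is 3.8 mm at the pad and takes about 3.2 N there (6 N gives about 0.19 rad, about 7 to 8 mm; 0.32 rad or 10 N is too far). It springs back by itself.
- pocket (a point): Centre of the floor of the pocket in the fixture, 16 mm above the bench. +x points along the pocket to its narrow nose slot, z up. The pocket is 100 x 50 mm (from 57 mm behind to 43 mm ahead of this point), 2 mm clear of the clip all round, plus the nose slot, 30 mm wide and 15 long. With the clip home its centre is 20 mm straight above, its +x up, its z along the pocket's +x.
- fixture: The fixed fixture: grey plate 190 x 120 x 16 mm whose top is the pocket floor, with blue pocket walls rising 14 mm above it (30 mm above the bench) with bright sloping lead-ins. The side walls are left out from 24 mm behind to 20 mm ahead of the centre so that fingers have room. Origin under its centre, axes as the pocket's.
- mat: Black rubber mat on the bench, 180 x 180 x 4 mm, fixed; origin at the centre of its underside, z up.
- drawer: Low green steel drawer unit (fixed), its shallow drawer drawn out towards the robot. Origin on the bench below where the clip stands; x points away to the case. Drawer floor 10 mm above the bench, inside 88 mm in front of the origin to 176 behind, 108 to either side; walls reach 40 mm high, the case (180 to 350 mm behind) 68 mm high, 250 wide. Handle 110 mm in front.
- coupler_a: Zinc putlog coupler lying in the drawer, about 75 x 46 x 50 mm, origin under its middle. Bystander.
- coupler_b: Second zinc putlog coupler in the drawer, same size. Bystander.
- tbolt: Black forged T-bolt lying in the drawer, about 90 mm long, 44 mm across the head, 18 mm high. Bystander.
- level: Chipped yellow steel spirit level block on the bench, 150 x 40 x 50 mm high, origin under its middle. Bystander.
- paintcan: Squat tin on the bench beyond the fixture, 60 mm across, 45 mm high, origin under its middle. Bystander.
There are look-alikes about, which are no part of the job. Leave any turquoise look-alike of the part that bears clip_mid alone.

How it is judged (in metres and radians):
On the way, in this order (a step that is already met when the one before it is completed fails the run):
1. the clip lies flat on the rubber mat, tongue up, let go and at rest (angle between clip_mid's own x axis and vertical below 0.12 rad and horizontal distance between clip_mid and mat below 0.08 m and height (world z) of clip_mid below 0.03 m and contact force between clip and the fingers below 0.1 N and linear speed of clip below 0.03 m/s), for 0.2 s.
2. the clip is seated flat and home in the pocket, let go, its tongue free (x of clip_mid in the frame of pocket between -0.005 and 0.005 m and y of clip_mid in the frame of pocket between -0.005 and 0.005 m and z of clip_mid in the frame of pocket between 0.017 and 0.0225 m and angle between clip_mid's own x axis and vertical below 0.05 rad and angle between the z axis of clip_mid and the x axis of pocket, either way round below 0.09 rad and contact force between clip and the fingers below 0.1 N and value of joint tongue below 0.04 rad), for 0.2 s.
3. the tongue is pressed near its middle with about 6 N (3.5 to 9 N) so that it gives 4.5 to 11 mm there, and held (value of joint tongue between 0.12 and 0.29 rad and contact force between tongue and the fingers between 3.5 and 9 N), for 0.3 s.
At the end, for the whole second after the job is handed in: The clip rests in the fixture pocket, tongue up and nose in the nose slot, within 5 mm of the pocket's centre along and across, its sole on the floor (within about 2.5 mm), tilted less than 0.05 rad and turned less than 0.09 rad, at rest and released, its tongue sprung back (below 0.04 rad) (x of clip_mid in the frame of pocket between -0.005 and 0.005 m and y of clip_mid in the frame of pocket between -0.005 and 0.005 m and z of clip_mid in the frame of pocket between 0.017 and 0.0225 m and angle between clip_mid's own x axis and vertical below 0.05 rad and angle between the z axis of clip_mid and the x axis of pocket, either way round below 0.09 rad and value of joint tongue below 0.04 rad and linear speed of clip below 0.02 m/s); the robot touches nothing.
It fails at once if the tongue is bent too far (beyond 0.32 rad, about 10 N at its middle) (value of joint tongue above 0.32 rad).
It fails at once if a bystander is moved more than 30 mm (distance of any of coupler_a, coupler_b, tbolt, level, paintcan from where it was at the start of the episode above 0.03 m).
It also fails if it takes over 58 s, if anything falls off the work surface, if the arm or the gripper's body presses on something with over 40 N, if the wrist force passes 120 N, or if a joint passes its speed limit or range.

## Robot

A 6-joint arm with a two-finger parallel gripper is mounted at the origin on the work surface. World frame = base frame: x ahead of the robot, y to its left, z up, the work surface at z = 0. Lengths are in mm, angles in rad, forces in N, time in s.
With the tool pointing down it reaches from about 150 to 775 mm from the base axis. Payload 6.1 kg.
Tool frame: the origin (TCP) lies at the very end of the fingers, on their centre line; the grasp point (between the pads) lies 19 mm behind it; z points along the fingers, y is the direction in which the jaws open and shut (so a half turn about z gives the same grasp; the last joint's range is limited). The gripper opens to 85 mm and grips with 20 to 120 N. Pads are 22 mm wide; open, the fingers measure 114 mm over their backs; the gripper's body (76 mm by 85 mm) begins 54 mm behind the grasp point. The pads swing forward as they close: fully open they stand 13 mm farther back than shut.
Start: joints at [-1.122, 0.126, -0.04, 1.405, 0, 1.571], TCP at [227.781, -472.995, 231.295] pointing down, gripper open.
Joint ranges: [-2.72, 2.72], [-0.95, 1.95], [-1.27, 1.35], [-1.78, 2.02], [-1.46, 1.47], [-3.14, 3.14]. Speed limits (rad/s): [2.39, 2.39, 3.01, 3.14, 3.14, 3.14].

## Interface

Orientations are given as [roll, pitch, yaw] about the fixed x, y, z axes, in that order (R = Rz(yaw) Ry(pitch) Rx(roll)).
In Python, from plant import read_state, camera, get_calibration, hand_in gives the robot as it stands. The module is installed in compiled form; this text tells all that it offers.
- The arm moves only by the tool arm_command, never from a script. Its argument "series" is text: rows parted by semicolons, each of 7 numbers parted by spaces: the closure in counts, from 0 (fully open) to 255 (shut), then the shift along the tool's x, y, z in cm, then the turn, a rotation vector about the tool's x, y, z in degrees. In form: gripper tx ty tz ax ay az; .... A call has 1 to 8 rows; each row shifts and turns the commanded pose from where the row before left it, along the tool's axes as they then stand; what a row does not reach is not made up. A row lasts 1/8 s, in which the tool goes at most 62.5 mm and 10.7 degrees, less where a joint would pass 70% of its speed; a pose out of reach is approached as far as the arm can. A call with a gripper value outside its range is refused whole. The fingers move at their own pace and stop on an object; the grip force is fixed at half the most. Time passes only in rows, so rows that do not move let the fingers close. It gives the time, the measured TCP pose, the force and the opening at its end, in the units of the state.
- read_state(): the state, without advancing time (a new reading comes with each control period).
- camera(name): name is "scene" or "top"; returns (picture, depth): 384x512x3 uint8, blue, green, red; 384x512 float32, mm along the optical axis (not along the pixel's ray), 0 where there is no reading.
- get_calibration(name): a dict with "fov_y" (degrees; the focal length in pixels is half the picture's height over the tangent of half this angle, whatever the lens; pixels are square), "cx", "cy" (the principal point, pixels), "view" (4x4, takes a point from world to camera coordinates). Camera axes: x right, y up, looking along -z (the intrinsics and any distortion apply to the point x, -y, -z); pixel columns grow to the right and rows downward; lengths in mm; the calibration is good to about 2 mm. A picture is of the moment at which its call begins. get_calibration takes no time and is no camera call.
- hand_in(): hands the job in, once; it reports no verdict.
The state is a dict: "t": time; "joints": joint angles; "joint_vel": joint speeds; "joint_efforts": joint torques, N m; "tcp_pos": TCP position; "tcp_rot": TCP orientation; "ft_force": force on the tool from outside, world axes, zero at the start; "torque": the same for the moment, N m; "finger_gap": opening from 0.0 (shut) to 1.0 (fully open).
Only numpy, scipy, OpenCV 4.12 (cv2) and the standard library are available. Lean on these libraries where they do the work, as an engineer would, in place of code of your own. Each camera call takes 0.05 s, during which the arm holds its last target.

## Working session

There is one attempt and no reset: what is moved stays moved. The work goes in short steps, Python scripts to look and compute and a tool call to move; the robot and the scene stay as the last step left them, time stands still between calls to the robot, and variables do not carry over. Pictures are saved under pics/ and viewed, and the job is handed in when it is done.

Besides the shell and the picture viewer there is one more tool, called after "Request:" as a command line: name --argument value ..., lists and objects as JSON in quotes. arm_command: Moves the arm, as the interface text tells. Its arguments: {"type":"object","properties":{"series":{"type":"string"}},"required":["series"]}

```bash
mkdir -p pics
cat > h.py <<'E'
import numpy as np, cv2
from plant import *
def grab(n,tag):
    p,d=camera(n); np.savez(f'{n}_{tag}.npz',p=p,d=d); cv2.imwrite(f'pics/{n}_{tag}.png',p); return p,d
def pts(n,u,v,d):
    c=get_calibration(n); f=192/np.tan(np.radians(c['fov_y'])/2)
    u=np.asarray(u,float);v=np.asarray(v,float)
    X=np.stack([(u-c['cx'])/f*d,-(v-c['cy'])/f*d,-d*np.ones_like(u),np.ones_like(u)],-1)
    return (X@np.linalg.inv(np.array(c['view'])).T)[...,:3]
def world(n,d):
    v,u=np.mgrid[0:384,0:512]; return pts(n,u,v,d)
def plane(n,u,v,z):
    a=pts(n,u,v,np.full(np.shape(u),100.));b=pts(n,u,v,np.full(np.shape(u),1000.))
    t=(z-a[...,2])/(b[...,2]-a[...,2]); return a+t[...,None]*(b-a)
E
python3 - <<'E'
from h import *
for n in('scene','top'):
    p,d=grab(n,'0'); print(get_calibration(n),(d==0).mean())
print(read_state())
E
```

```text
{'fov_y': 54.0906721199255, 'cx': 255.16163003135375, 'cy': 189.65576016170874, 'view': array([[-9.20553378e-01,  3.90483098e-01,  1.02190795e-02,
         5.13236327e+02],
       [-3.30606769e-01, -7.92796505e-01,  5.12028188e-01,
         1.90551823e+02],
       [ 2.08040003e-01,  4.67970781e-01,  8.58907856e-01,
        -1.40905865e+03],
       [ 0.00000000e+00,  0.00000000e+00,  0.00000000e+00,
         1.00000000e+00]])} 0.0039215087890625
{'fov_y': 48.67726890682027, 'cx': 254.91550192133997, 'cy': 193.67219371543277, 'view': array([[-7.99492015e-03, -9.99843123e-01, -1.58053800e-02,
         8.88283872e+01],
       [ 9.84207406e-01, -1.06631068e-02,  1.76697708e-01,
        -5.94369867e+02],
       [-1.76838523e-01, -1.41430880e-02,  9.84138258e-01,
        -1.14324853e+03],
       [ 0.00000000e+00,  0.00000000e+00,  0.00000000e+00,
         1.00000000e+00]])} 0.0041656494140625
{'t': 0.1, 'joints': array([-1.12200934e+00,  1.26339701e-01, -4.05161276e-02,  1.40539398e+00,
       -2.92561095e-06,  1.57078969e+00]), 'joint_vel': array([-0.00029645, -0.00074253,  0.00313208,  0.00185335,  0.00082719,
       -0.00053532]), 'joint_efforts': array([ 1.60021827e-03, -4.36902952e+01,  3.53606737e+01,  1.36014138e-02,
        3.56160797e-05,  3.09849213e-06]), 'tcp_pos': array([ 227.62259777, -472.67965357,  230.59166116]), 'tcp_rot': array([-3.14013917e+00,  2.91596601e-06,  4.48793624e-01]), 'ft_force': array([ 0.59975883, -0.22244401, -0.08773825]), 'torque': array([ 0.01584887, -0.09810297,  0.0211949 ]), 'finger_gap': 1.001532248344252}
```

View pics/scene_0.png

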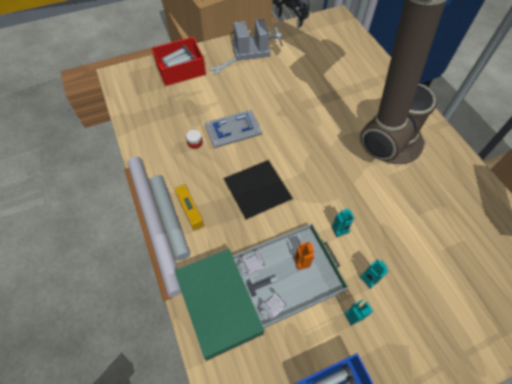

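View pics/top_0.png

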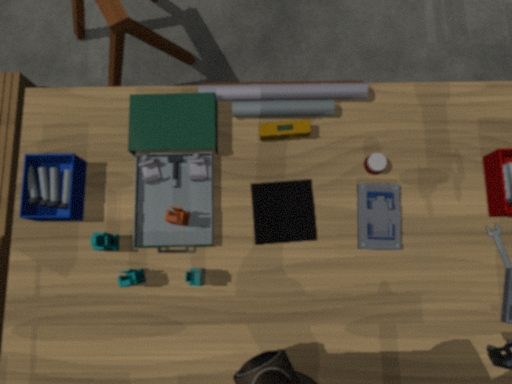

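Run:
```python
from h import *
T=np.load('top_0.npz');S=np.load('scene_0.npz')
a=cv2.resize(T['p'][140:260,125:245],None,fx=4,fy=4,interpolation=cv2.INTER_CUBIC)
b=cv2.resize(S['p'][215:335,225:345],None,fx=4,fy=4,interpolation=cv2.INTER_CUBIC)
cv2.imwrite('pics/c0.png',np.hstack([a[:,:400],b[:,:400]]))
a=cv2.resize(T['p'][170:260,345:415],None,fx=5,fy=5,interpolation=cv2.INTER_CUBIC)
b=cv2.resize(S['p'][100:160,180:270],None,fx=4.8,fy=7.5,interpolation=cv2.INTER_CUBIC)
cv2.imwrite('pics/c1.png',np.hstack([a,b]))
for n,D in(('top',T),('scene',S)):
    W=world(n,D['d']);hsv=cv2.cvtColor(D['p'],cv2.COLOR_BGR2HSV)
    m=cv2.inRange(hsv,(3,180,100),(14,255,255));
    k,l,st,ce=cv2.connectedComponentsWithStats(m)
    for i in range(1,k):
        if st[i,4]>15:
            w=W[l==i]; print(n,ce[i],st[i],w.min(0).round(),w.max(0).round(),np.median(w,0).round(1))
    for uv in ((200,310),(420,310),(300,350),(330,180)):
        print(uv,W[uv[1],uv[0]].round(1))
```

```text
top [180.06896552 214.24137931] [175 211   9   9  29] [519. 277.  30.] [551. 312. 110.] [532.9 281.3 104.6]
top [170.74418605 217.90697674] [166 215  11   7  43] [512. 291. 104.] [530. 321. 125.] [520.3 307.1 120. ]
(200, 310) [274.  240.9   3. ]
(420, 310) [ 269.9 -373.7    2.4]
(300, 350) [165.1 -36.9   0.6]
(330, 180) [ 643.7 -138.5   -0.9]
scene [191.22222222  39.33333333] [185  37  11   8  18] [ 531. -726.   73.] [ 567. -690.   94.] [ 535.2 -721.3   88.9]
scene [304.38983051 255.43728814] [297 243  16  26 295] [516. 283.  23.] [ 829.  610. 1107.] [532.7 310.2  87.7]
(200, 310) [861.8 335.3  71.1]
(420, 310) [278.6 563.1  -0. ]
(300, 350) [646.8 524.3   1. ]
(330, 180) [305.1  72.3   2.5]
```

View pics/c0.png

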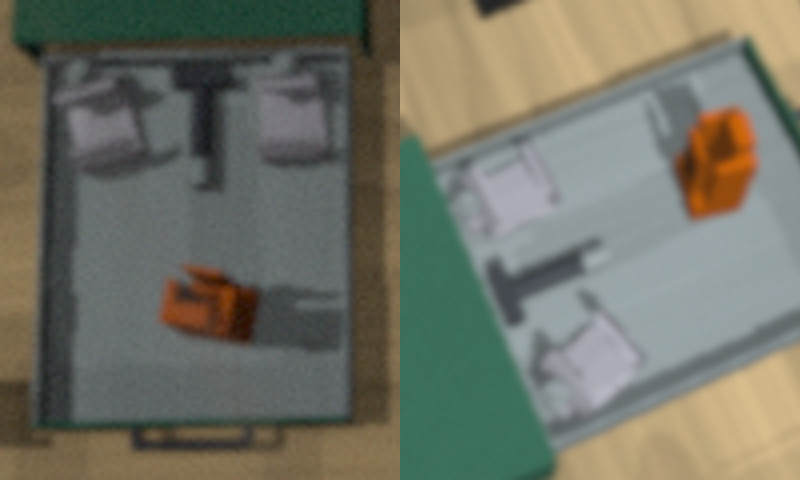

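View pics/c1.png

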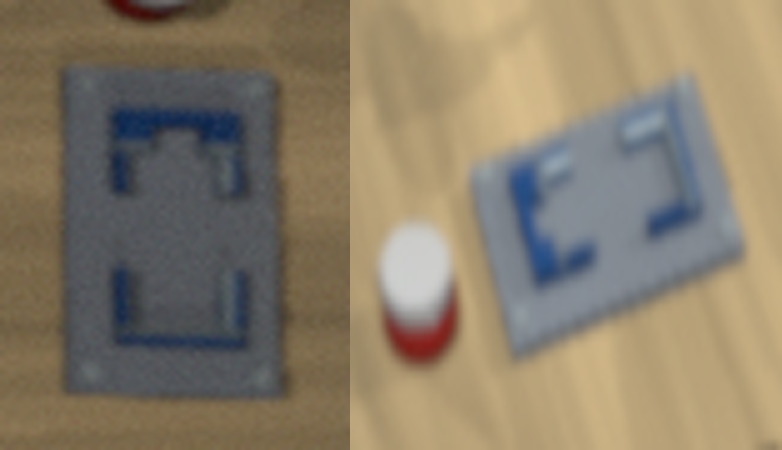

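Run:
```python
from h import *
for n in('top','scene'):
    D=np.load(n+'_0.npz');c=get_calibration(n)['view'];print(n,(-c[:3,:3].T@c[:3,3]).round())
    W=world(n,D['d']);hsv=cv2.cvtColor(D['p'],cv2.COLOR_BGR2HSV)
    m=cv2.inRange(hsv,(2,120,50),(16,255,255))>0
    m&=(abs(W[...,0]-530)<80)&(abs(W[...,1]-300)<80)&(W[...,2]>5)
    v,u=np.nonzero(m)
    for r in range(v.min(),v.max()+1):
        print(r,[(int(a),*W[r,a].round().astype(int).tolist(),) for a in u[v==r]])
D=np.load('top_0.npz')
big=lambda im,f:cv2.resize(im,None,fx=f,fy=f,interpolation=cv2.INTER_CUBIC)
S=np.load('scene_0.npz')
cv2.imwrite('pics/c2.png',np.hstack([big(D['p'][200:235,155:195],10)[:350],big(S['p'][238:273,285:325],10)]))
```

```text
top [ 384.   66. 1232.]
207 [(172, 551, 305, 109), (173, 551, 302, 110), (174, 551, 300, 108), (175, 550, 296, 115), (176, 551, 294, 111)]
208 [(173, 550, 304, 100), (174, 549, 301, 103), (175, 549, 297, 108), (176, 548, 294, 111), (177, 548, 291, 110), (178, 548, 288, 112), (179, 549, 287, 107)]
209 [(174, 551, 306, 76), (175, 550, 303, 79), (176, 549, 298, 90), (177, 548, 295, 91), (178, 548, 292, 95), (179, 547, 288, 101), (180, 547, 285, 99)]
210 [(174, 554, 316, 31), (175, 551, 308, 55), (176, 550, 304, 58), (177, 549, 300, 66), (178, 549, 296, 70), (179, 548, 293, 73), (180, 548, 290, 76), (181, 547, 286, 80)]
211 [(167, 541, 319, 107), (168, 541, 316, 106), (169, 542, 315, 97), (173, 552, 319, 29), (174, 551, 315, 35), (175, 551, 312, 35), (176, 550, 309, 37), (177, 550, 306, 37), (178, 550, 302, 42), (179, 550, 299, 43), (180, 549, 295, 48), (181, 548, 291, 56), (182, 547, 287, 63), (183, 548, 285, 55)]
212 [(167, 538, 318, 109), (168, 538, 316, 107), (169, 540, 316, 95), (173, 548, 318, 31), (174, 548, 315, 34), (175, 548, 312, 34), (176, 549, 310, 30), (177, 548, 307, 33), 
[... 12525 characters left out ...]
40, 325, 47), (305, 536, 325, 44), (306, 532, 325, 38), (307, 529, 325, 35), (308, 526, 326, 35), (309, 522, 327, 33)]
266 [(297, 554, 313, 23), (298, 554, 317, 34), (299, 551, 318, 33), (300, 549, 320, 35), (301, 546, 320, 33), (302, 545, 324, 42), (303, 541, 323, 37), (304, 538, 324, 35), (305, 535, 325, 32), (306, 531, 325, 28), (307, 528, 325, 27), (308, 524, 326, 23)]
267 [(297, 554, 314, 16), (298, 556, 320, 35), (299, 553, 322, 36), (300, 549, 321, 31), (301, 546, 321, 28), (302, 543, 323, 28), (303, 540, 324, 28), (304, 538, 325, 28), (305, 533, 324, 20), (306, 530, 325, 20)]
268 [(298, 555, 320, 26), (299, 552, 322, 26), (300, 548, 321, 19), (301, 545, 322, 20), (302, 542, 323, 17)]
```

View pics/c2.png

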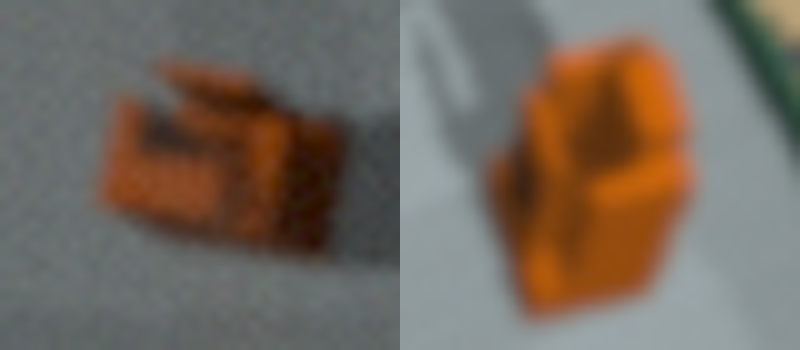

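```bash
cat > fx.py <<'E'
from h import *
def go(tag):
  for n in('top','scene'):
    D=np.load(f'{n}_{tag}.npz');W=world(n,D['d']);hsv=cv2.cvtColor(cv2.GaussianBlur(D['p'],(3,3),0),cv2.COLOR_BGR2HSV)
    v,u=np.mgrid[0:384,0:512]
    reg=(abs(W[...,0]-560)<140)&(abs(W[...,1]+250)<110)
    m=reg&~((hsv[...,0]<35)&(hsv[...,1]>70))&(W[...,2]>6)&(W[...,2]<40)
    m=cv2.morphologyEx(m.astype(np.uint8),cv2.MORPH_CLOSE,np.ones((5,5)));m=cv2.morphologyEx(m,cv2.MORPH_OPEN,np.ones((5,5)))
    k,l,st,ce=cv2.connectedComponentsWithStats(m);i=1+np.argmax(st[1:,4]);mm=l==i
    P=plane(n,u[mm],v[mm],16.)[:,:2].astype(np.float32)
    print(n,'plate',cv2.minAreaRect(P),'n',mm.sum())
    b=reg&(hsv[...,0]>100)&(hsv[...,0]<125)&(hsv[...,1]>110)
    P=plane(n,u[b],v[b],30.)[:,:2].astype(np.float32); print('  blue',cv2.minAreaRect(P),b.sum())
    k=(abs(W[...,0]-560)<140)&(abs(W[...,1])<130)&(D['p'].max(2)<45)
    k=cv2.morphologyEx(k.astype(np.uint8),cv2.MORPH_OPEN,np.ones((3,3)))>0
    P=plane(n,u[k],v[k],4.)[:,:2].astype(np.float32); print('  mat',cv2.minAreaRect(P),P.mean(0))
    cv2.imwrite(f'pics/m_{n}.png',np.where(mm|k,255,0).astype(np.uint8)+0)
if __name__=='__main__': go('0')
E
python3 fx.py
```

```text
top plate ((534.29931640625, -269.86383056640625), (121.76319122314453, 190.1732635498047), 87.11697387695312) n 2821
  blue ((535.3489990234375, -271.21234130859375), (68.31591033935547, 131.57757568359375), 86.85710906982422) 149
  mat ((551.45556640625, 1.4829940795898438), (175.2221221923828, 174.8787841796875), 3.807657241821289) [550.39056     1.6246287]
scene plate ((534.4489135742188, -265.19964599609375), (128.30435180664062, 190.71359252929688), 87.53389739990234) n 1337
  blue ((556.7504272460938, -243.6082305908203), (61.53935623168945, 132.36488342285156), 54.30262756347656) 68
  mat ((552.51416015625, 5.537117004394531), (166.4468536376953, 165.73342895507812), 3.704000949859619) [553.58655    8.525448]
```

Request:
arm_command --series "0 4.36 -4.01 0 0 0 0;0 4.36 -4.01 0 0 0 0;0 4.36 -4.01 0 0 0 0;0 4.36 -4.01 0 0 0 0;0 4.36 -4.01 0 0 0 0;0 4.36 -4.01 0 0 0 0;0 4.36 -4.01 0 0 0 0;0 4.36 -4.01 0 0 0 0"

```text
t: 1.1
tcp_pos: [403.0, -30.7, 231.2]
tcp_rot: [3.141, -0.0, 0.449]
ft_force: [0.5, -0.0, -0.3]
finger_gap: 1.002
```

Request:
arm_command --series "0 4.36 -4.01 0 0 0 0;0 4.36 -4.01 0 0 0 0;0 4.36 -4.01 0 0 0 0;0 4.36 -4.01 0 0 0 0;0 4.36 -4.01 0 0 0 0;0 4.36 -4.01 0 0 0 0;0 0 0 0 0 0 9.3;0 0 0 0 0 0 9.3"

```text
t: 2.1
tcp_pos: [571.0, 202.1, 229.8]
tcp_rot: [-3.061, 0.015, 0.302]
ft_force: [0.5, 0.2, -0.1]
finger_gap: 1.002
```

Request:
arm_command --series "0 0 0 0 0 0 9.3;0 0 0 0 0 0 9.3;0 0 0 0 0 0 0"

```text
t: 2.48
tcp_pos: [585.3, 113.1, 230.7]
tcp_rot: [-2.999, 0.047, 0.121]
ft_force: [-1.0, 0.3, 0.3]
finger_gap: 0.999
```

Run:
```python
from h import *
print(read_state()); grab('scene','1')
```

```text
{'t': 2.475, 'joints': array([0.12017248, 0.30119555, 0.16983275, 1.48667697, 0.14300712,
       3.14061771]), 'joint_vel': array([ 0.05736571, -0.0065315 , -0.00088079, -0.00671186,  0.01445847,
        0.00101789]), 'joint_efforts': array([-1.87435459e+00, -5.43679583e+01,  3.48711777e+01,  6.06964342e-01,
        3.04194801e-01,  1.25521085e-03]), 'tcp_pos': array([585.34749182, 113.10389549, 230.69000534]), 'tcp_rot': array([-2.99853998,  0.04710448,  0.12113855]), 'ft_force': array([-1.03602847,  0.33401293,  0.25493524]), 'torque': array([-0.13283676, -0.06065117, -0.00129595]), 'finger_gap': 0.9987167100395136}
```

View pics/scene_1.png

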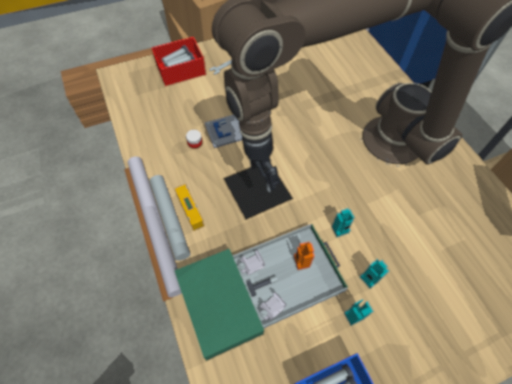

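```bash
cat > plan.py <<'E'
from h import *
from scipy.spatial.transform import Rotation as R
def Rm(rpy): return R.from_euler('xyz',rpy)
def plan(wps,g=0,start=None):
    s=read_state()
    p,r=(s['tcp_pos'],Rm(s['tcp_rot'])) if start is None else (np.array(start[0],float),Rm(start[1]))
    print('from',np.round(p,1),r.as_euler('xyz').round(3))
    for pos,rpy in wps:
        pos=np.array(pos,float); q=Rm(rpy); rv=(r.inv()*q).as_rotvec(); 
        n=int(np.ceil(max(np.linalg.norm(pos-p)/60,np.degrees(np.linalg.norm(rv))/10.4,1)))
        out=[]
        for k in range(n):
            d=(r*R.from_rotvec(rv*k/n)).inv().apply((pos-p)/n)/10
            out.append(' '.join([str(g)]+[f'{x:.2f}' for x in d]+[f'{x:.1f}' for x in np.degrees(rv)/n]))
        for i in range(0,n,8): print(';'.join(out[i:i+8]))
        print('--'); p,r=pos,q
E
python3 - <<'E'
from plan import *
plan([([560,230,231],[np.pi,0,1.6]),([534,299,231],[np.pi,0,2.94])])
E
```

```text
from [585.2 114.7 230.9] [-2.998  0.046  0.124]
0 -0.12 -1.29 0.19 -1.0 -0.4 -9.4;0 0.09 -1.30 0.17 -1.0 -0.4 -9.4;0 0.31 -1.27 0.15 -1.0 -0.4 -9.4;0 0.51 -1.20 0.12 -1.0 -0.4 -9.4;0 0.70 -1.10 0.10 -1.0 -0.4 -9.4;0 0.87 -0.98 0.07 -1.0 -0.4 -9.4;0 1.02 -0.82 0.05 -1.0 -0.4 -9.4;0 1.14 -0.64 0.03 -1.0 -0.4 -9.4
0 1.23 -0.45 0.01 -1.0 -0.4 -9.4
--
0 0.87 -0.30 -0.00 -0.0 0.0 -9.6;0 0.91 -0.15 -0.00 -0.0 0.0 -9.6;0 0.92 0.00 0.00 -0.0 0.0 -9.6;0 0.91 0.16 0.00 -0.0 0.0 -9.6;0 0.87 0.31 0.00 -0.0 0.0 -9.6;0 0.81 0.45 0.00 -0.0 0.0 -9.6;0 0.72 0.58 0.00 -0.0 0.0 -9.6;0 0.61 0.69 0.00 -0.0 0.0 -9.6
--
```

Request:
arm_command --series "0 -0.1 -1.3 0.2 -1 -0.4 -9.4;0 0.1 -1.3 0.2 -1 -0.4 -9.4;0 0.3 -1.3 0.2 -1 -0.4 -9.4;0 0.5 -1.2 0.1 -1 -0.4 -9.4;0 0.7 -1.1 0.1 -1 -0.4 -9.4;0 0.9 -1 0.1 -1 -0.4 -9.4;0 1 -0.8 0 -1 -0.4 -9.4;0 1.1 -0.6 0 -1 -0.4 -9.4"

```text
t: 3.52
tcp_pos: [561.9, 220.6, 231.1]
tcp_rot: [-3.133, -0.007, 1.446]
ft_force: [-1.3, 0.6, 0.1]
finger_gap: 0.997
```

Run:
```python
from plan import *
print(read_state()['joints'])
plan([([534,299,200],[np.pi,0,2.94])])
```

```text
[0.36919798 0.28229016 0.15318842 1.44654398 0.01004911 2.06451852]
from [561.9 220.6 231.1] [-3.133 -0.007  1.446]
0 0.82 -0.41 0.35 -0.0 -0.1 -9.5;0 0.88 -0.27 0.35 -0.0 -0.1 -9.5;0 0.91 -0.12 0.35 -0.0 -0.1 -9.5;0 0.92 0.03 0.35 -0.0 -0.1 -9.5;0 0.90 0.18 0.35 -0.0 -0.1 -9.5;0 0.86 0.33 0.35 -0.0 -0.1 -9.5;0 0.80 0.47 0.35 -0.0 -0.1 -9.5;0 0.71 0.59 0.35 -0.0 -0.1 -9.5
0 0.60 0.70 0.35 -0.0 -0.1 -9.5
--
```

Run:
```python
from plan import *
r=(Rm([np.pi,0,2.94])*R.from_euler('y',20,degrees=True)); e=r.as_euler('xyz');print(e,r.apply([0,0,1]))
plan([([562,293.4,175],e),([525,300.9,57],e)])
```

```text
[ 3.14159265 -0.34906585  2.94      ] [-0.33509387  0.06848269 -0.93969262]
from [561.9 220.6 231.1] [-3.133 -0.007  1.446]
0 0.80 -0.09 0.63 1.6 1.7 -9.4;0 0.78 0.05 0.65 1.6 1.7 -9.4;0 0.74 0.20 0.67 1.6 1.7 -9.4;0 0.68 0.34 0.69 1.6 1.7 -9.4;0 0.59 0.46 0.69 1.6 1.7 -9.4;0 0.49 0.57 0.70 1.6 1.7 -9.4;0 0.36 0.66 0.69 1.6 1.7 -9.4;0 0.23 0.73 0.68 1.6 1.7 -9.4
0 0.09 0.77 0.66 1.6 1.7 -9.4
--
0 -0.16 -0.00 4.13 0.0 0.0 0.0;0 -0.16 -0.00 4.13 0.0 0.0 0.0;0 -0.16 -0.00 4.13 0.0 0.0 0.0
--
```

Request:
arm_command --series "0 0.8 -0.1 0.6 1.6 1.7 -9.4;0 0.8 0.05 0.65 1.6 1.7 -9.4;0 0.7 0.2 0.7 1.6 1.7 -9.4;0 0.7 0.3 0.7 1.6 1.7 -9.4;0 0.6 0.5 0.7 1.6 1.7 -9.4;0 0.5 0.6 0.7 1.6 1.7 -9.4;0 0.4 0.7 0.7 1.6 1.7 -9.4;0 0.2 0.7 0.7 1.6 1.7 -9.4"

```text
t: 4.53
tcp_pos: [562.8, 285.7, 180.6]
tcp_rot: [-3.118, -0.313, 2.766]
ft_force: [-0.4, -0.2, 0.1]
finger_gap: 0.996
```

Run:
```python
from plan import *
print(read_state()['joints'])
e=[np.pi,-.349,2.94]
plan([([562,293.4,175],e),([525,300.9,57],e)])
```

```text
[0.37889792 0.55033103 0.39482008 1.66339543 0.19498088 0.72600037]
from [562.8 285.7 180.6] [-3.118 -0.313  2.766]
0 0.16 0.71 0.63 1.9 1.9 -9.4
--
0 -0.16 -0.00 4.13 0.0 0.0 0.0;0 -0.16 -0.00 4.13 0.0 0.0 0.0;0 -0.16 -0.00 4.13 0.0 0.0 0.0
--
```

Request:
arm_command --series "0 0.2 0.7 0.6 1.9 1.9 -9.4;0 0 0 0 0 0 0"

```text
t: 4.78
tcp_pos: [561.9, 293.6, 173.9]
tcp_rot: [-3.138, -0.35, 2.932]
ft_force: [-0.3, -1.3, 0.3]
finger_gap: 0.996
```

Run:
```python
from plan import *
print(read_state()['joints'])
p,d=grab('top','2');q,_=grab('scene','2')
f=lambda im:cv2.resize(im,None,fx=4,fy=4,interpolation=cv2.INTER_CUBIC)
cv2.imwrite('pics/c3.png',np.hstack([f(p[170:270,130:230]),f(q[200:300,250:350])]))
e=[np.pi,-.349,2.94]
plan([([525,300.9,57],e)])
```

```text
[0.39245315 0.60058017 0.45074084 1.71492462 0.19205266 0.57297884]
from [562.1 292.7 175.5] [-3.139 -0.347  2.93 ]
0 -0.15 0.02 4.15 0.0 0.0 -0.2;0 -0.16 0.02 4.15 0.0 0.0 -0.2;0 -0.16 0.02 4.15 0.0 0.0 -0.2
--
```

View pics/c3.png

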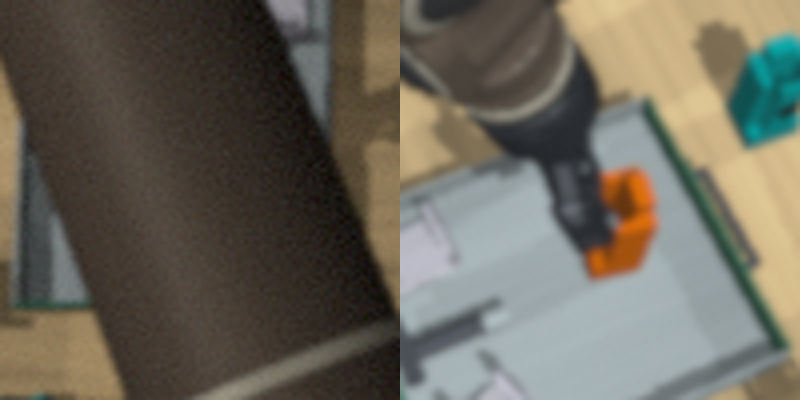

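Request:
arm_command --series "0 -0.1 0 3.1 0 0 0;0 -0.1 0 3.1 0 0 0;0 -0.1 0 3.1 0 0 0;0 -0.1 0 3.1 0 0 0;0 0 0 0 0 0 0"

```text
t: 5.5
tcp_pos: [523.0, 299.0, 57.0]
tcp_rot: [-3.137, -0.35, 2.929]
ft_force: [-0.1, -0.3, 0.7]
finger_gap: 1.002
```

Run:
```python
from plan import *
s=read_state();print(s['joints'],s['tcp_pos'],s['ft_force'])
q,_=grab('scene','3')
f=lambda im:cv2.resize(im,None,fx=6,fy=6,interpolation=cv2.INTER_CUBIC)
cv2.imwrite('pics/c4.png',f(q[220:290,260:340]))
```

```text
[0.42144758 0.55726018 0.12253768 1.42419873 0.2008103  0.60373269] [522.95595374 299.03986772  57.00613739] [-0.11420299 -0.2688715   0.65005498]
```

View pics/c4.png

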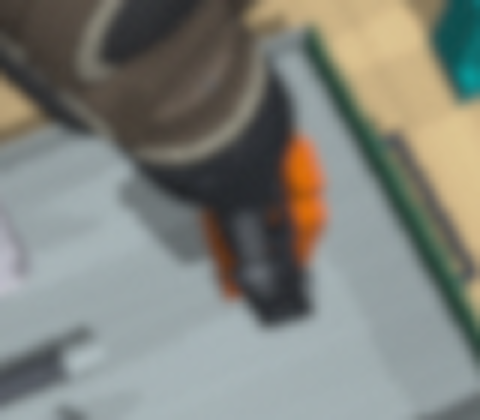

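Request:
arm_command --series "255 0 0 0 0 0 0;255 0 0 0 0 0 0;255 0 0 0 0 0 0;255 0 0 0 0 0 0;255 0 0 0 0 0 0"

```text
t: 6.18
tcp_pos: [525.8, 300.1, 59.3]
tcp_rot: [3.141, -0.345, 2.932]
ft_force: [0.6, 0.4, 6.3]
finger_gap: 0.532
```

Run:
```python
from plan import *
q,_=grab('scene','4')
f=lambda im:cv2.resize(im,None,fx=6,fy=6,interpolation=cv2.INTER_CUBIC)
cv2.imwrite('pics/c5.png',f(q[220:290,260:340]));print(read_state()['finger_gap'],read_state()['ft_force'])
plan([([570,290,190],[np.pi,-.35,2.93])],255)
```

```text
0.5350611064025073 [0.1836394  0.13802978 6.41631183]
from [525.9 300.1  59.3] [ 3.141 -0.345  2.932]
255 0.05 -0.02 -4.61 -0.0 0.1 0.0;255 0.06 -0.02 -4.61 -0.0 0.1 0.0;255 0.07 -0.02 -4.61 -0.0 0.1 0.0
--
```

View pics/c5.png

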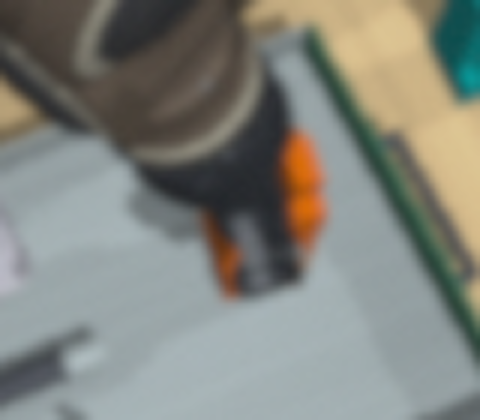

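Request:
arm_command --series "255 0.1 0 -2.5 0 0 0;255 0.1 0 -4.6 0 0 0;255 0.1 0 -4.6 0 0 0;255 0.1 0 -3.3 0 0 0"

```text
t: 6.72
tcp_pos: [572.0, 289.9, 202.2]
tcp_rot: [-3.141, -0.346, 2.931]
ft_force: [0.7, 0.1, -1.9]
finger_gap: 0.529
```

Run:
```python
from plan import *
s=read_state();print(s['joints'],s['finger_gap'],s['ft_force'])
M=R.from_euler('z',.21)*Rm([np.pi,-.345,2.932])
F=R.from_euler('y',-80,degrees=True)*M
e=F.as_euler('xyz');print(e,F.as_matrix().round(2))
# halfway orientation
H=(R.from_euler('z',-.1)*R.from_euler('y',-40,degrees=True)*M).as_euler('xyz')
plan([([560,150,230],H),([549,1,150],e)],255)
q,_=grab('scene','5')
f=lambda im:cv2.resize(im,None,fx=4,fy=4,interpolation=cv2.INTER_CUBIC)
cv2.imwrite('pics/c6.png',f(q[170:300,210:350]))
```

```text
[0.3820348  0.61967836 0.54556532 1.78764202 0.18967929 0.56440637] 0.5292237325836584 [ 0.67209641  0.10713961 -1.87829803]
[-3.14078464  1.05126325 -3.14082052] [[-0.5  -0.    0.87]
 [-0.    1.   -0.  ]
 [-0.87 -0.   -0.5 ]]
from [572.  289.9 202.2] [-3.141 -0.346  2.931]
255 -0.18 -3.48 -0.80 -0.0 -10.0 -1.6;255 -0.21 -3.49 -0.76 -0.0 -10.0 -1.6;255 -0.25 -3.49 -0.73 -0.0 -10.0 -1.6;255 -0.27 -3.50 -0.68 -0.0 -10.0 -1.6
--
255 0.60 -3.73 1.91 -0.9 -10.0 -1.1;255 0.99 -3.75 1.71 -0.9 -10.0 -1.1;255 1.34 -3.75 1.45 -0.9 -10.0 -1.1;255 1.64 -3.74 1.12 -0.9 -10.0 -1.1
--
```

View pics/c6.png

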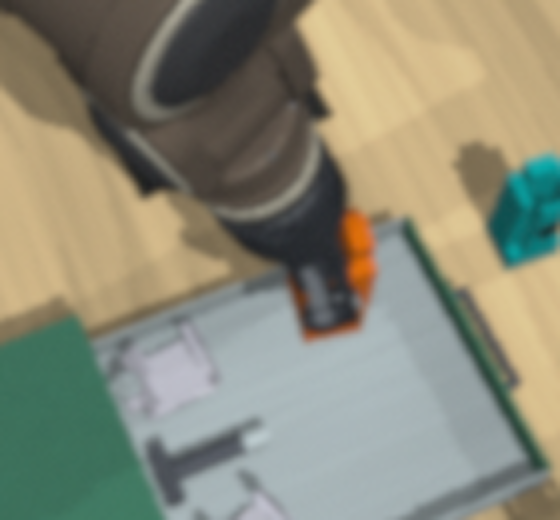

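Request:
arm_command --series "255 -0.2 -3.5 -0.8 0 -10 -1.6;255 -0.2 -3.5 -0.75 0 -10 -1.6;255 -0.25 -3.5 -0.7 0 -10 -1.6;255 -0.3 -3.5 -0.7 0 -10 -1.6;255 0 0 0 0 0 0"

```text
t: 7.4
tcp_pos: [553.2, 146.9, 225.3]
tcp_rot: [-3.138, 0.348, 3.042]
ft_force: [0.1, 0.9, -1.4]
finger_gap: 0.528
```

Run:
```python
from plan import *
s=read_state();print(s['joints'],s['finger_gap'],s['ft_force'])
M=R.from_euler('z',.21)*Rm([np.pi,-.345,2.932])
F=R.from_euler('y',-80,degrees=True)*M
plan([([549,1,120],F.as_euler('xyz'))],255)
```

```text
[ 0.33578734 -0.04441768 -0.28577747  1.01291988 -0.14805274  0.412821  ] 0.527753353044201 [ 0.06392367  0.89108839 -1.43357861]
from [553.2 146.9 225.3] [-3.138  0.348  3.042]
255 0.66 -3.63 2.58 -1.0 -10.1 -1.1;255 1.16 -3.66 2.35 -1.0 -10.1 -1.1;255 1.62 -3.67 2.04 -1.0 -10.1 -1.1;255 2.01 -3.66 1.66 -1.0 -10.1 -1.1
--
```

Request:
arm_command --series "255 0.7 -3.6 2.6 -1 -10.1 -1.1;255 1.2 -3.7 2.3 -1 -10.1 -1.1;255 1.6 -3.7 2 -1 -10.1 -1.1;255 2 -3.7 1.7 -1 -10.1 -1.1;255 0 0 0 0 0 0"

```text
t: 8.02
tcp_pos: [552.7, 27.6, 125.7]
tcp_rot: [3.118, 0.917, 3.106]
ft_force: [-0.4, 0.1, -2.9]
finger_gap: 0.534
```

Run:
```python
from plan import *
s=read_state();print(s['joints'],s['finger_gap'],s['ft_force'])
M=R.from_euler('z',.21)*Rm([np.pi,-.345,2.932])
F=R.from_euler('y',-80,degrees=True)*M
plan([([549,1,40],F.as_euler('xyz'))],255)
q,_=grab('scene','6');p,_=grab('top','6')
f=lambda im:cv2.resize(im,None,fx=4,fy=4,interpolation=cv2.INTER_CUBIC)
cv2.imwrite('pics/c7.png',np.hstack([f(q[140:240,210:310]),f(p[150:250,235:335])]))
```

```text
[ 0.09059684 -0.35506171 -1.09598317 -0.0850614  -0.07611899  0.07685839] 0.5340578530667651 [-0.38175754  0.08768379 -2.92387405]
from [552.7  27.6 125.7] [3.118 0.917 3.106]
255 3.48 -1.40 2.47 -0.2 -3.8 -0.6;255 3.66 -1.37 2.22 -0.2 -3.8 -0.6
--
```

View pics/c7.png

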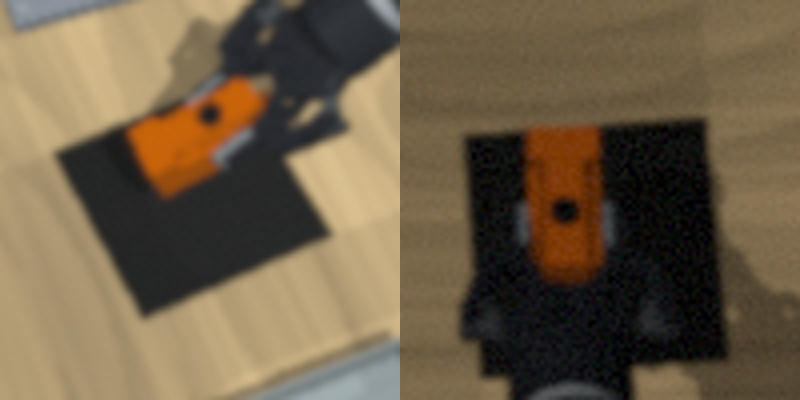

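Run:
```python
from plan import *
s=read_state();print(s['joints'],s['tcp_pos'])
plan([([570,1,50],[-3.141,1.05,-3.141])],255)
```

```text
[ 0.09317061 -0.35495437 -1.07874314 -0.08148994 -0.0765886   0.07734508] [560.40418434  29.65650375 137.15368885]
from [560.4  29.7 137.2] [3.115 0.93  3.105]
255 3.18 -1.50 2.99 -0.1 -3.4 -0.6;255 3.37 -1.46 2.79 -0.1 -3.4 -0.6
--
```

Request:
arm_command --series "255 0 0 0 0 0 0;255 0 0 0 0 0 0"

```text
t: 8.38
tcp_pos: [562.3, 30.6, 140.5]
tcp_rot: [3.114, 0.936, 3.107]
ft_force: [0.8, 0.9, -1.4]
finger_gap: 0.533
```

Run:
```python
from plan import *
s=read_state();print(s['joints'],s['tcp_pos'],s['joint_vel'])
plan([([572,1,50],[-3.141,1.05,-3.141])],255)
```

```text
[ 0.09459053 -0.3558646  -1.07589414 -0.08350043 -0.07669944  0.07672416] [562.32042128  30.60525012 140.50700807] [-0.001489   -0.0043984  -0.02757286 -0.00808555 -0.00028529 -0.00213222]
from [562.3  30.6 140.5] [3.114 0.936 3.107]
255 3.33 -1.55 3.07 -0.0 -3.3 -0.6;255 3.51 -1.51 2.88 -0.0 -3.3 -0.6
--
```

Request:
arm_command --series "255 1.6 -0.8 1.6 0 -1.6 -0.3;255 1.7 -0.8 1.5 0 -1.6 -0.3;255 1.7 -0.7 1.5 0 -1.6 -0.3;255 1.8 -0.7 1.4 0 -1.6 -0.3;255 0 0 0 0 0 0;255 0 0 0 0 0 0"

```text
t: 9.12
tcp_pos: [583.4, 0.8, 55.3]
tcp_rot: [-3.138, 1.03, -3.141]
ft_force: [-0.4, -0.2, -2.0]
finger_gap: 0.534
```

Run:
```python
from plan import *
s=read_state();print(s['joints'],s['tcp_pos'],s['joint_vel'])
plan([([572,1,30],[-3.141,1.05,-3.141])],255)
```

```text
[ 0.00463914 -0.0721152  -1.26228027 -0.649102   -0.00653586  0.00192554] [583.4110216    0.77519169  55.31817126] [ 0.00206109 -0.02520571 -0.00643981 -0.00508589  0.0008391  -0.00069675]
from [583.4   0.8  55.3] [-3.138  1.03  -3.141]
255 2.76 0.02 0.33 -0.1 -1.2 0.0
--
```

Request:
arm_command --series "255 0.65 0 0.55 0 1 0;255 0.65 0 0.55 0 1 0;255 0.6 0 0.6 0 1 0;255 0 0 0 0 0 0;255 0 0 0 0 0 0"

```text
t: 9.75
tcp_pos: [587.1, 0.3, 29.6]
tcp_rot: [-3.138, 0.977, -3.141]
ft_force: [0.0, 0.4, -0.0]
finger_gap: 0.529
```

Run:
```python
from plan import *
s=read_state();print(s['joints'],s['tcp_pos'],s['joint_vel'])
plan([([590,1,26],[-3.141,1.0,-3.141])],255)
q,_=grab('scene','7');p,_=grab('top','7')
f=lambda im:cv2.resize(im,None,fx=4,fy=4,interpolation=cv2.INTER_CUBIC)
cv2.imwrite('pics/c8.png',np.hstack([f(q[140:240,210:310]),f(p[150:250,235:335])]))
```

```text
[ 0.00356255 -0.0180036  -1.24011891 -0.62879316 -0.00600938  0.001763  ] [5.87102027e+02 3.15817922e-01 2.95532677e+01] [ 0.00146204 -0.00216874 -0.00322559  0.00130405  0.00119363 -0.0004599 ]
from [5.871e+02 3.000e-01 2.960e+01] [-3.138  0.977 -3.141]
255 0.13 0.07 0.44 -0.2 -1.3 -0.0
--
```

View pics/c8.png

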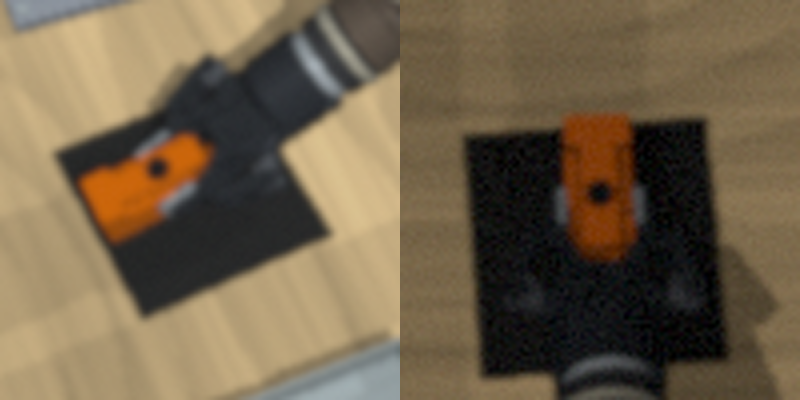

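Request:
arm_command --series "255 0.25 0 0.15 0 0 0;255 0 0 0 0 0 0"

```text
t: 10.1
tcp_pos: [588.2, 0.3, 28.7]
tcp_rot: [-3.139, 0.982, -3.142]
ft_force: [-3.8, -1.4, 8.3]
finger_gap: 0.532
```

Request:
arm_command --series "90 0 0 0 0 0 0;60 0 0 0 0 0 0;30 0 0 0 0 0 0;30 0 0 0 0 0 0;30 0 0 0 0 0 0"

```text
t: 10.72
tcp_pos: [586.5, 0.3, 26.1]
tcp_rot: [-3.138, 0.977, -3.141]
ft_force: [0.1, 0.7, 0.0]
finger_gap: 0.882
```

Run:
```python
from plan import *
s=read_state();print(s['joints'],s['tcp_pos'],s['ft_force'],s['finger_gap'])
q,_=grab('scene','8');p,d=grab('top','8')
f=lambda im:cv2.resize(im,None,fx=4,fy=4,interpolation=cv2.INTER_CUBIC)
cv2.imwrite('pics/c9.png',np.hstack([f(q[140:240,210:310]),f(p[150:250,235:335])]))
W=world('top',d)
for r in range(176,220,3): print(r,[tuple(W[r,c].round().astype(int).tolist()) for c in range(372//4+280-93,0,-1) if False] or [tuple(W[r,c].round().astype(int).tolist()) for c in (378,380,382,384,386,388,390,392,394)] if False else [tuple(W[r,c].round().astype(int).tolist()) for c in range(376,400,3)] if False else [tuple(W[r,c].round().astype(int).tolist()) for c in range(275,397-90,4)][:8])
```

```text
[ 0.00352553 -0.00829021 -1.24424802 -0.64168423 -0.00601965  0.0017543 ] [5.86506059e+02 2.88947181e-01 2.61379425e+01] [0.09239475 0.67005556 0.00215976] 0.8818368240615814
176 [(657, 24, 4), (658, 12, -3), (657, 0, 0), (656, -11, 4), (656, -23, 5), (657, -35, -1), (657, -47, -1), (656, -59, 0)]
179 [(648, 24, 1), (648, 12, 1), (648, 0, 0), (649, -12, -3), (648, -23, -2), (647, -35, 4), (648, -47, -1), (646, -58, 4)]
182 [(639, 24, 4), (630, 14, 42), (629, 3, 49), (630, -8, 43), (629, -20, 46), (638, -35, 4), (638, -46, 3), (637, -58, 6)]
185 [(630, 24, 2), (622, 14, 42), (621, 3, 45), (620, -8, 50), (621, -20, 43), (628, -34, 7), (628, -46, 8), (629, -58, 4)]
188 [(620, 25, 8), (613, 15, 42), (612, 3, 47), (612, -8, 44), (612, -20, 43), (620, -34, 3), (620, -46, 0), (619, -57, 6)]
191 [(612, 25, 3), (609, 14, 17), (603, 4, 48), (604, -8, 44), (605, -20, 35), (610, -34, 6), (610, -45, 6), (611, -57, 4)]
194 [(603, 25, 2), (601, 14, 13), (595, 4, 43), (595, -8, 43), (596, -20, 36), (601, -33, 6), (602, -45, 4), (602, -57, 3)]
197 [(594, 25, 4), (591, 14, 19), (587, 4, 44), (586, -7,
[... 249 characters left out ...]
 44), (570, -19, 36), (576, -33, 1), (566, -40, 59), (575, -56, 6)]
206 [(567, 26, 4), (565, 14, 16), (560, 5, 48), (560, -7, 47), (562, -19, 35), (566, -33, 5), (558, -39, 59), (566, -56, 5)]
209 [(558, 26, 4), (556, 15, 20), (552, 5, 46), (552, -7, 45), (553, -19, 37), (558, -33, 3), (549, -39, 62), (548, -50, 67)]
212 [(549, 26, 7), (547, 15, 20), (543, 5, 45), (543, -7, 44), (545, -19, 33), (538, -26, 79), (539, -38, 74), (540, -50, 65)]
215 [(530, 29, 89), (539, 15, 18), (530, 7, 80), (531, -4, 77), (537, -19, 26), (529, -25, 90), (530, -37, 77), (533, -50, 58)]
218 [(521, 29, 89), (520, 18, 96), (522, 7, 80), (522, -4, 83), (520, -14, 95), (520, -25, 93), (524, -38, 62), (531, -55, 4)]
```

View pics/c9.png

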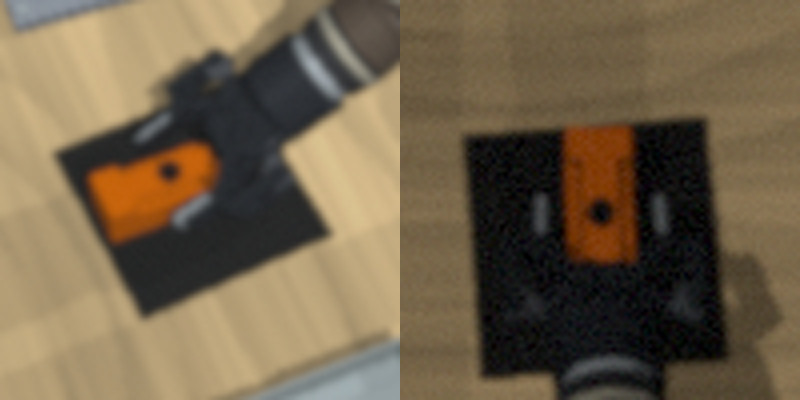

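Run:
```python
from plan import *
plan([([590,0,100],[-3.138,.977,-3.141]),([582,-2,190],[np.pi,0,-3.141])],0)
```

```text
from [5.866e+02 3.000e-01 2.620e+01] [-3.138  0.977 -3.141]
0 -3.15 -0.02 -1.92 0.0 -0.0 -0.0;0 -3.15 -0.02 -1.92 0.0 -0.0 -0.0
--
0 -1.17 -0.04 -0.95 -0.0 9.3 -0.0;0 -1.00 -0.04 -1.13 -0.0 9.3 -0.0;0 -0.80 -0.04 -1.27 -0.0 9.3 -0.0;0 -0.59 -0.04 -1.39 -0.0 9.3 -0.0;0 -0.35 -0.03 -1.46 -0.0 9.3 -0.0;0 -0.11 -0.03 -1.50 -0.0 9.3 -0.0
--
```

Request:
arm_command --series "0 -1 0 -0.6 0 0 0;0 -2.6 0 -1.6 0 0 0;0 -2.7 0 -1.6 0 0 0;0 -1.2 0 -1 0 9.3 0;0 -1 0 -1.1 0 9.3 0;0 -0.8 0 -1.3 0 9.3 0;0 -0.6 0 -1.4 0 9.3 0;0 -0.4 0 -1.5 0 9.3 0"

```text
t: 11.82
tcp_pos: [584.5, 0.6, 168.2]
tcp_rot: [-3.14, 0.232, 3.14]
ft_force: [0.5, 0.1, -0.7]
finger_gap: 1.0
```

Request:
arm_command --series "0 -0.1 0 -1.5 0 9.3 0;0 0 0 -1 0 0 0;0 0 0 0 0 0 0;0 0 0 0 0 0 0"

```text
t: 12.32
tcp_pos: [580.0, 0.7, 191.1]
tcp_rot: [-3.14, 0.075, 3.139]
ft_force: [-0.4, 0.3, 0.3]
finger_gap: 1.001
```

Run:
```python
from plan import *
s=read_state();print(s['joints'],s['tcp_pos'],s['tcp_rot'])
q,_=grab('scene','9');p,d=grab('top','9')
f=lambda im:cv2.resize(im,None,fx=4,fy=4,interpolation=cv2.INTER_CUBIC)
cv2.imwrite('pics/c10.png',np.hstack([f(q[140:240,210:310]),f(p[150:250,235:335])]))
```

```text
[ 0.00230859  0.16979986 -0.07856584  1.24764487 -0.00224915  0.00449025] [579.99351133   0.67434555 191.09454875] [-3.13967996  0.0747951   3.13939842]
```

View pics/c10.png

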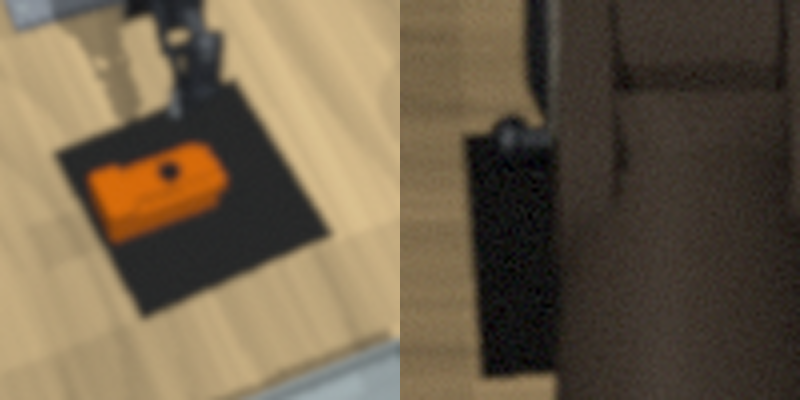

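Run:
```python
from plan import *
D=np.load('top_8.npz');p=cv2.GaussianBlur(D['p'],(3,3),0).astype(float)
g=p[...,2]-p[...,0]
def cross(a,lev):  # first idx where rises thru lev
    i=np.argmax(a>lev); return i-1+(lev-a[i-1])/(a[i]-a[i-1])
hi=np.median(g[183:187,282:290]);lev=hi/2;print(hi)
for c in range(279,293,2):
    r=170+cross(g[170:200,c],max(lev,0));print('top',c,round(r,2),plane('top',np.array([c]),np.array([r]),44.)[0].round(1))
for r in range(183,215,3):
    R_=310-cross(g[r,310:270:-1],lev); L=265+cross(g[r,265:300],lev)
    z=44. if r<188 else 34.
    print(r,round(L,2),round(R_,2),'R',plane('top',np.array([R_]),np.array([float(r)]),z)[0].round(1),'L z44',plane('top',np.array([L]),np.array([float(r)]),44.)[0].round(1),'L z4',plane('top',np.array([L]),np.array([float(r)]),4.)[0].round(1))
# pad
k=(p.max(2)<60)&(g<25); m=np.zeros_like(k);m[195:210,278:294]=k[195:210,278:294]
n,l,st,ce=cv2.connectedComponentsWithStats(m.astype(np.uint8))
for i in range(1,n):
    if st[i,4]>6: print('pad',ce[i],st[i],plane('top',ce[i][:1],ce[i][1:],46.)[0].round(1))
```

```text
121.0
top 279 180.31 [635.   14.3  44. ]
top 281 180.5 [634.3   8.6  44. ]
top 283 180.69 [633.7   2.9  44. ]
top 285 180.62 [633.8  -2.8  44. ]
top 287 180.46 [634.3  -8.5  44. ]
top 289 180.4 [634.4 -14.3  44. ]
top 291 180.71 [633.4 -19.9  44. ]
183 275.64 292.59 R [626.7 -24.3  44. ] L z44 [627.2  24.   44. ] L z4 [635.4  22.6   4. ]
186 275.46 292.89 R [617.9 -25.   44. ] L z44 [618.5  24.6  44. ] L z4 [626.4  23.2   4. ]
189 275.66 292.48 R [611.2 -24.4  34. ] L z44 [609.8  24.2  44. ] L z4 [617.4  22.8   4. ]
192 275.5 292.52 R [602.4 -24.2  34. ] L z44 [601.1  24.8  44. ] L z4 [608.4  23.4   4. ]
195 275.54 292.76 R [593.7 -24.7  34. ] L z44 [592.4  24.8  44. ] L z4 [599.5  23.4   4. ]
198 275.58 292.79 R [585.  -24.6  34. ] L z44 [583.8  24.9  44. ] L z4 [590.6  23.5   4. ]
201 275.71 292.98 R [576.3 -25.   34. ] L z44 [575.2  24.7  44. ] L z4 [581.6  23.3   4. ]
204 275.9 293.11 R [567.6 -25.1  34. ] L z44 [566.6  24.3  44. ] L z4 [572.8  22.8   4. ]
207 276.02 293.44 R [559.  -25.8  34. ] L z44 [558.   24.1  44. ] L z4 [563.9  22.7   4. ]
210 276.39 293.43 R [550.4 -25.6  34. ] L z44 [549.5  23.2  44. ] L z4 [555.   21.7   4. ]
213 277.74 293.2 R [541.8 -24.7  34. ] L z44 [540.9  19.5  44. ] L z4 [546.2  17.9   4. ]
pad [284.75       202.66666667] [283 201   4   4  12] [569.8  -0.7  46. ]
```

Run:
```python
from plan import *
plan([([577,0,100],[np.pi,0,np.pi]),([577,0,10],[np.pi,0,np.pi])],0)
```

```text
from [579.9   0.7 191.4] [-3.14   0.074  3.139]
0 0.48 -0.02 4.54 -0.1 2.1 -0.1;0 0.32 -0.03 4.56 -0.1 2.1 -0.1
--
0 0.00 -0.00 4.50 0.0 0.0 0.0;0 0.00 -0.00 4.50 0.0 0.0 0.0
--
```

Request:
arm_command --series "0 0.5 0 4.5 -0.1 2.1 -0.1;0 0.3 0 4.5 -0.1 2.1 -0.1;0 0 0 0 0 0 0;0 0 0 0 0 0 0"

```text
t: 12.92
tcp_pos: [578.4, 0.6, 102.5]
tcp_rot: [3.14, 0.002, -3.14]
ft_force: [0.4, -1.1, 0.3]
finger_gap: 1.0
```

Run:
```python
from plan import *
q,_=grab('scene','10')
plan([([577,0,10],[np.pi,0,np.pi])],0)
f=lambda im:cv2.resize(im,None,fx=5,fy=5,interpolation=cv2.INTER_CUBIC)
cv2.imwrite('pics/c11.png',f(q[140:240,200:320]))
```

```text
from [579.    0.6 103.1] [ 3.14e+00  3.00e-03 -3.14e+00]
0 0.11 -0.04 4.66 0.0 0.1 0.0;0 0.11 -0.03 4.66 0.0 0.1 0.0
--
```

View pics/c11.png

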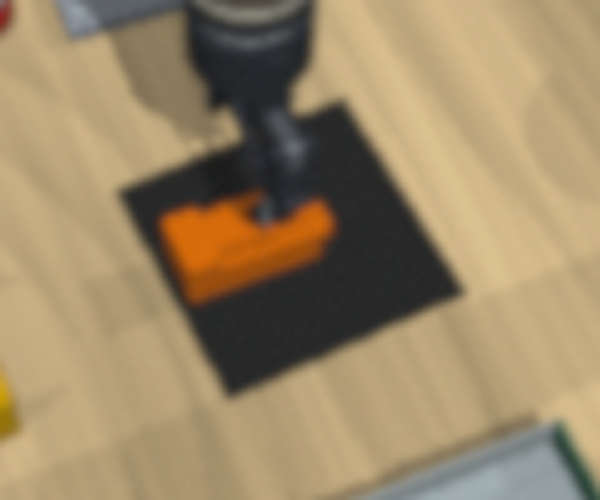

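Aligned over the clip; descend.

Request:
arm_command --series "0 0.1 0 3.1 0 0 0;0 0.1 0 3.1 0 0 0;0 0 0 2 0 0 0;0 0 0 1 0 0 0;0 0 0 0 0 0 0;0 0 0 0 0 0 0"

```text
t: 13.72
tcp_pos: [577.0, 0.7, 10.2]
tcp_rot: [3.14, 0.002, -3.14]
ft_force: [-0.7, 0.1, 0.2]
finger_gap: 1.003
```

Run:
```python
from plan import *
q,_=grab('scene','11')
print(read_state()['tcp_pos'],read_state()['ft_force'])
f=lambda im:cv2.resize(im,None,fx=5,fy=5,interpolation=cv2.INTER_CUBIC)
cv2.imwrite('pics/c12.png',f(q[140:240,200:320]))
```

```text
[576.97796338   0.71306176  10.10049912] [0.32647659 0.32304088 0.11941272]
```

View pics/c12.png

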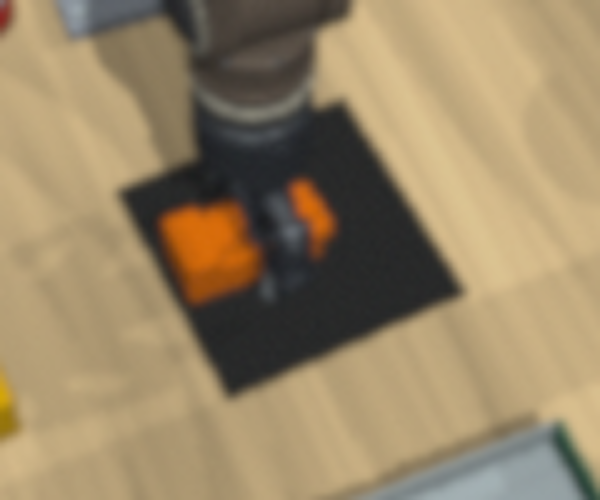

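Request:
arm_command --series "255 0 0 0 0 0 0;255 0 0 0 0 0 0;255 0 0 0 0 0 0;255 0 0 0 0 0 0;255 0 0 0 0 0 0"

```text
t: 14.4
tcp_pos: [576.4, 0.7, 9.2]
tcp_rot: [3.14, 0.0, -3.14]
ft_force: [-1.0, -0.0, 4.3]
finger_gap: 0.527
```

Request:
arm_command --series "255 0 0 -2 0 0 0;255 0 0 -4 0 0 0;255 0 0 -4 0 0 0;255 0 0 -2 0 0 0;255 0 0 0 0 0 0"

```text
t: 15.02
tcp_pos: [576.9, 0.5, 129.7]
tcp_rot: [3.14, 0.002, -3.14]
ft_force: [0.3, 0.6, -1.6]
finger_gap: 0.526
```

Run:
```python
from plan import *
q,_=grab('scene','12'); s=read_state()
print(s['tcp_pos'],s['ft_force'],s['joints'],s['finger_gap'])
f=lambda im:cv2.resize(im,None,fx=5,fy=5,interpolation=cv2.INTER_CUBIC)
cv2.imwrite('pics/c13.png',f(q[110:230,200:320]))
plan([([540,-150,150],[np.pi,0,1.55]),([534.5,-270,150],[np.pi,0,-.05])],255)
```

```text
[5.76069113e+02 5.31424229e-01 1.28217964e+02] [-0.48227396  0.94933029 -2.24647672] [ 1.69142849e-04  2.40483131e-01 -1.26793784e-01  1.20422746e+00
  1.46865112e-03 -1.09710026e-03] 0.5207516104776918
from [5.761e+02 5.000e-01 1.282e+02] [ 3.14e+00 -1.00e-03 -3.14e+00]
255 0.40 -1.67 -0.24 0.0 -0.0 10.1;255 0.10 -1.72 -0.24 0.0 -0.0 10.1;255 -0.20 -1.71 -0.24 0.0 -0.0 10.1;255 -0.50 -1.65 -0.24 0.0 -0.0 10.1;255 -0.78 -1.53 -0.24 0.0 -0.0 10.1;255 -1.04 -1.37 -0.24 0.0 -0.0 10.1;255 -1.26 -1.17 -0.24 0.0 -0.0 10.1;255 -1.45 -0.93 -0.24 0.0 -0.0 10.1
255 -1.59 -0.66 -0.24 0.0 -0.0 10.1
--
255 -1.33 -0.03 -0.00 0.0 -0.0 10.2;255 -1.32 0.20 0.00 0.0 -0.0 10.2;255 -1.26 0.43 0.00 0.0 -0.0 10.2;255 -1.17 0.65 0.00 0.0 -0.0 10.2;255 -1.03 0.85 0.00 0.0 -0.0 10.2;255 -0.87 1.01 0.00 0.0 -0.0 10.2;255 -0.67 1.15 0.00 0.0 -0.0 10.2;255 -0.46 1.25 0.00 0.0 -0.0 10.2
255 -0.23 1.31 0.00 0.0 -0.0 10.2
--
```

View pics/c13.png

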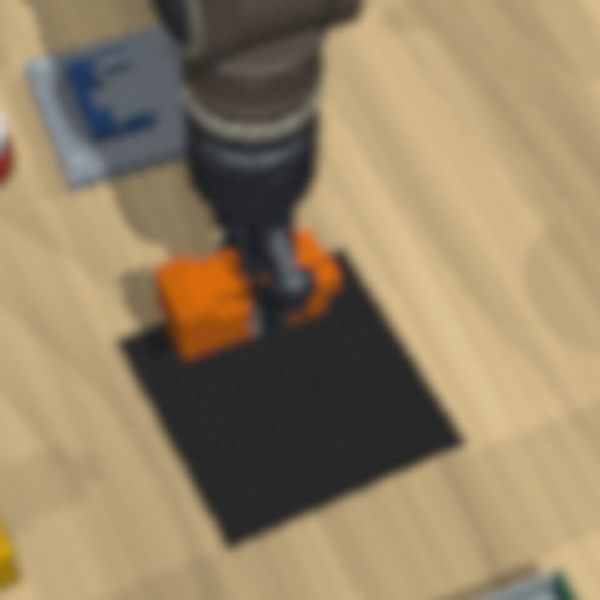

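Request:
arm_command --series "255 0.4 -1.7 -0.2 0 0 10.1;255 0.1 -1.7 -0.2 0 0 10.1;255 -0.2 -1.7 -0.2 0 0 10.1;255 -0.5 -1.7 -0.2 0 0 10.1;255 -0.8 -1.5 -0.2 0 0 10.1;255 -1 -1.4 -0.2 0 0 10.1;255 -1.3 -1.2 -0.2 0 0 10.1;255 -1.5 -0.9 -0.2 0 0 10.1"

```text
t: 16.08
tcp_pos: [543.1, -134.8, 142.2]
tcp_rot: [-3.138, -0.003, 1.727]
ft_force: [0.0, -0.8, -1.4]
finger_gap: 0.524
```

Run:
```python
from plan import *
s=read_state()
print(s['joints'],s['finger_gap'])
plan([([534.5,-269.5,130],[np.pi,0,-.05])],255)
```

```text
[-0.2439662   0.20842772 -0.13621314  1.23074246  0.00134435  1.17086256] 0.5244817152267612
from [ 543.1 -134.8  142.2] [-3.138e+00 -3.000e-03  1.727e+00]
255 -1.32 -0.29 0.12 -0.0 0.0 10.2;255 -1.35 -0.06 0.12 -0.0 0.0 10.2;255 -1.34 0.18 0.12 -0.0 0.0 10.2;255 -1.28 0.42 0.12 -0.0 0.0 10.2;255 -1.19 0.64 0.12 -0.0 0.0 10.2;255 -1.06 0.84 0.12 -0.0 0.0 10.2;255 -0.89 1.01 0.12 -0.0 0.0 10.2;255 -0.70 1.15 0.12 -0.0 0.0 10.2
255 -0.49 1.26 0.12 -0.0 0.0 10.2;255 -0.26 1.33 0.12 -0.0 0.0 10.2
--
```

Request:
arm_command --series "255 -1.3 -0.3 0.1 0 0 10.2;255 -1.35 -0.05 0.1 0 0 10.2;255 -1.35 0.2 0.1 0 0 10.2;255 -1.3 0.4 0.1 0 0 10.2;255 -1.2 0.6 0.1 0 0 10.2;255 -1.05 0.85 0.1 0 0 10.2;255 -0.9 1 0.1 0 0 10.2;255 -0.7 1.15 0.1 0 0 10.2"

```text
t: 17.08
tcp_pos: [536.6, -242.2, 133.8]
tcp_rot: [-3.138, 0.003, 0.303]
ft_force: [0.7, -0.3, -1.3]
finger_gap: 0.526
```

Request:
arm_command --series "255 -0.5 1.25 0.1 0 0 10;255 0 0 0 0 0 0;255 0 0 0 0 0 0"

```text
t: 17.45
tcp_pos: [536.1, -255.1, 134.2]
tcp_rot: [-3.139, 0.002, 0.137]
ft_force: [-0.1, 0.4, -1.1]
finger_gap: 0.528
```

Run:
```python
from plan import *
s=read_state()
print(s['joints'],s['finger_gap'])
plan([([534.5,-269.5,110],[np.pi,0,-.05])],255)
q,_=grab('scene','13');p,_=grab('top','13')
f=lambda im:cv2.resize(im,None,fx=4,fy=4,interpolation=cv2.INTER_CUBIC)
cv2.imwrite('pics/c14.png',np.hstack([f(q[60:160,170:270]),f(p[160:260,330:430])]))
```

```text
[-4.44735112e-01  2.73313859e-01 -7.09257436e-02  1.22976757e+00
  1.29359605e-03  2.56011171e+00] 0.5283710490264208
from [ 536.1 -255.1  134.2] [-3.139e+00  2.000e-03  1.370e-01]
255 -0.18 0.71 1.21 -0.1 0.1 5.3;255 -0.11 0.72 1.21 -0.1 0.1 5.3
--
```

View pics/c14.png

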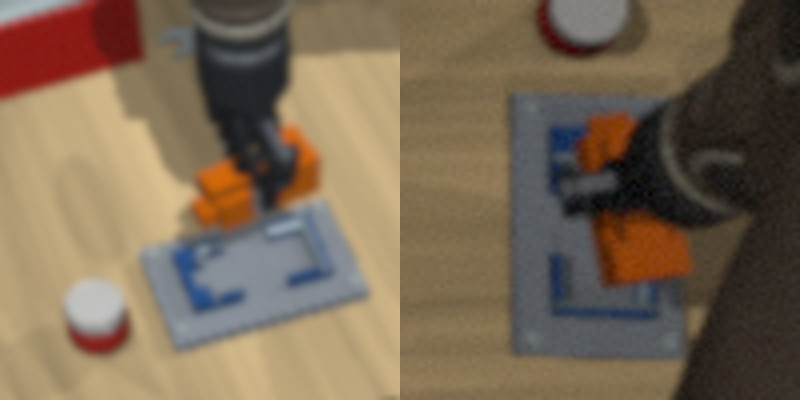

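Request:
arm_command --series "255 -0.2 0.7 2 -0.1 0.1 5.3;255 -0.1 0.7 2 -0.1 0.1 5.4;255 0 0 2 0 0 0;255 0 0 2 0 0 0;255 0 0 0 0 0 0;255 0 0 0 0 0 0"

```text
t: 18.3
tcp_pos: [535.4, -269.8, 56.2]
tcp_rot: [3.14, -0.004, -0.052]
ft_force: [-0.2, 0.7, -2.1]
finger_gap: 0.523
```

Run:
```python
from plan import *
s=read_state()
print(s['joints'],s['finger_gap'])
plan([([534.5,-269.5,50],[np.pi,0,-.05])],255)
q,_=grab('scene','14');p,_=grab('top','14')
f=lambda im:cv2.resize(im,None,fx=5,fy=5,interpolation=cv2.INTER_CUBIC)
cv2.imwrite('pics/c15.png',np.hstack([f(q[90:170,180:260]),f(p[175:255,345:425])]))
```

```text
[-4.66646067e-01  3.14282478e-01 -1.91618937e-01  1.06053239e+00
 -3.22788579e-04  2.72691254e+00] 0.5225163835096361
from [ 535.4 -269.8   56.2] [ 3.14  -0.004 -0.052]
255 -0.10 -0.03 0.62 0.1 -0.2 -0.1
--
```

View pics/c15.png

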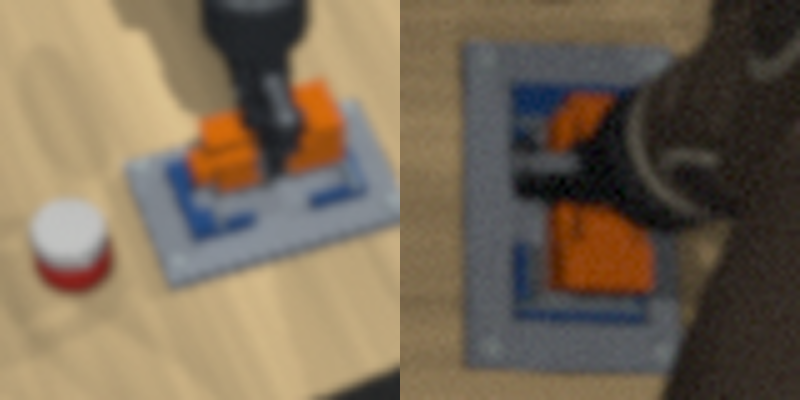

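Run:
```python
from plan import *
D=np.load('top_14.npz');p=cv2.GaussianBlur(D['p'],(3,3),0).astype(float)
g=p[...,2]-p[...,0]
def cross(a,lev):
    i=np.argmax(a>lev); return i-1+(lev-a[i-1])/(a[i]-a[i-1])
hi=np.median(g[222:230,380:392]);
bg=np.median(g[235:237,380:392]); lev=(hi+bg)/2; print(hi,bg)
zs=56.2-5.2
B=[];
for c in range(378,393,2):
    r=240-cross(g[240:215:-1,c],lev);B.append(plane('top',np.array([c]),np.array([r]),zs)[0]);
B=np.array(B);print('root x',B[:,:2].round(1).tolist())
L=[];Rr=[]
for r in range(220,231,2):
    c=368+cross(g[r,368:385],lev);L.append(plane('top',np.array([c]),np.array([float(r)]),zs)[0])
    c=402-cross(g[r,402:385:-1],lev);Rr.append(plane('top',np.array([c]),np.array([float(r)]),zs+40)[0])
print('L',np.round(L,1)[:,:2].tolist(),'R',np.round(Rr,1)[:,:2].tolist())
# fixture plate left and rear edges in this picture vs top_0
```

```text
134.0 -13.0
root x [[483.7, -256.6], [482.5, -262.0], [482.1, -267.5], [481.9, -273.0], [481.6, -278.5], [481.5, -284.0], [481.5, -289.5], [481.7, -295.0]]
L [[517.6, -250.0], [512.0, -249.9], [506.4, -250.1], [500.9, -249.5], [495.3, -249.3], [489.8, -249.0]] R [[512.6, -285.0], [507.2, -289.1], [501.8, -291.3], [496.4, -292.0], [491.0, -291.7], [485.7, -291.3]]
```

Request:
arm_command --series "255 -0.2 -0.1 0.8 0 -0.2 0;255 0 0 0.8 0 0 0;255 0 0 0.4 0 0 0;255 0 0 0 0 0 0;255 0 0 0 0 0 0"

```text
t: 19.02
tcp_pos: [533.2, -269.0, 35.4]
tcp_rot: [3.14, 0.0, -0.053]
ft_force: [-0.3, 0.1, -1.0]
finger_gap: 0.528
```

Run:
```python
from plan import *
s=read_state()
print(s['tcp_pos'],s['tcp_rot'],s['ft_force'])
q,_=grab('scene','15');p,_=grab('top','15')
f=lambda im:cv2.resize(im,None,fx=6,fy=6,interpolation=cv2.INTER_CUBIC)
cv2.imwrite('pics/c16.png',np.hstack([f(q[105:165,195:260]),f(p[185:245,355:420])]))
```

```text
[ 533.1592183  -268.96986492   35.40448814] [ 3.13977855e+00  3.16048997e-04 -5.29495283e-02] [-0.30560043  0.14434831 -1.02111218]
```

View pics/c16.png

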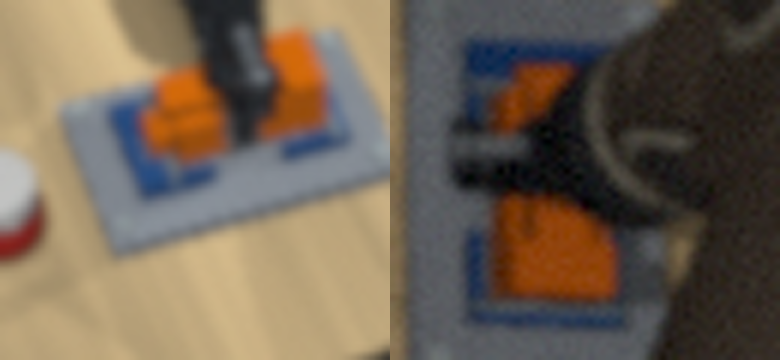

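Run:
```python
from plan import *
D=np.load('top_15.npz');p=D['p'].astype(int)
for c in (378,384,390):
    print(c,[(r,*p[r,c]) for r in range(231,242)])
for r in (226,230): print(r,[(c,*p[r,c]) for c in range(364,380)])
for r in (231,232,233,234,235,236,237,238,239,240): print(r, plane('top',np.array([384.]),np.array([float(r)]),30.)[0][:2].round(1))
for c in (366,368,370,372,374): print(c, plane('top',np.array([float(c)]),np.array([228.]),30.)[0][:2].round(1))
```

```text
378 [(231, np.int64(8), np.int64(68), np.int64(144)), (232, np.int64(4), np.int64(64), np.int64(141)), (233, np.int64(20), np.int64(57), np.int64(125)), (234, np.int64(42), np.int64(56), np.int64(98)), (235, np.int64(67), np.int64(69), np.int64(77)), (236, np.int64(86), np.int64(79), np.int64(73)), (237, np.int64(85), np.int64(56), np.int64(48)), (238, np.int64(83), np.int64(56), np.int64(42)), (239, np.int64(87), np.int64(71), np.int64(61)), (240, np.int64(92), np.int64(86), np.int64(81)), (241, np.int64(94), np.int64(91), np.int64(87))]
384 [(231, np.int64(3), np.int64(66), np.int64(144)), (232, np.int64(8), np.int64(62), np.int64(142)), (233, np.int64(12), np.int64(60), np.int64(131)), (234, np.int64(19), np.int64(44), np.int64(98)), (235, np.int64(50), np.int64(53), np.int64(71)), (236, np.int64(74), np.int64(67), np.int64(64)), (237, np.int64(88), np.int64(67), np.int64(53)), (238, np.int64(84), np.int64(55), np.int64(38)), (239, np.int64(78), np.int64(59), np.int64(54)), (240, np.int64(88), np.int64(83), np.int64(78)), (241, np.int64(94), np.int64(90), np.int64(87))]
390 [(231,
[... 1717 characters left out ...]
t64(69)), (372, np.int64(25), np.int64(41), np.int64(75)), (373, np.int64(0), np.int64(30), np.int64(81)), (374, np.int64(0), np.int64(41), np.int64(94)), (375, np.int64(7), np.int64(49), np.int64(112)), (376, np.int64(8), np.int64(59), np.int64(135)), (377, np.int64(19), np.int64(73), np.int64(145)), (378, np.int64(16), np.int64(66), np.int64(145)), (379, np.int64(12), np.int64(66), np.int64(146))]
231 [ 488.6 -279.4]
232 [ 485.8 -279.2]
233 [ 483. -279.]
234 [ 480.2 -278.8]
235 [ 477.4 -278.7]
236 [ 474.6 -278.5]
237 [ 471.8 -278.3]
238 [ 469.  -278.2]
239 [ 466.2 -278. ]
240 [ 463.4 -277.8]
366 [ 497.6 -229.3]
368 [ 497.5 -234.9]
370 [ 497.5 -240.5]
372 [ 497.4 -246.2]
374 [ 497.3 -251.8]
```

Request:
arm_command --series "255 0 0 0.4 0 0 0;255 0 0 0.3 0 0 0;255 0 0 0 0 0 0"

```text
t: 19.5
tcp_pos: [533.6, -269.9, 29.0]
tcp_rot: [3.138, -0.001, -0.053]
ft_force: [-0.0, -3.6, 0.6]
finger_gap: 0.528
```

Request:
arm_command --series "255 0 0.1 0.2 0 0 0;255 0 0 0.2 0 0 0;255 0 0 0 0 0 0"

```text
t: 19.88
tcp_pos: [532.8, -270.0, 23.9]
tcp_rot: [3.14, 0.001, -0.053]
ft_force: [-0.3, -2.6, -2.5]
finger_gap: 0.527
```

Request:
arm_command --series "255 0 0.05 0.2 0 0 0;255 0 0 0.15 0 0 0;255 0 0 0 0 0 0"

```text
t: 20.25
tcp_pos: [532.8, -270.1, 21.3]
tcp_rot: [3.14, 0.0, -0.053]
ft_force: [-2.7, -0.7, 3.6]
finger_gap: 0.52
```

Request:
arm_command --series "255 0 0 0.1 0 0 0;255 0 0 0 0 0 0"

```text
t: 20.5
tcp_pos: [532.8, -270.1, 21.3]
tcp_rot: [3.14, -0.0, -0.053]
ft_force: [-5.5, 2.3, 12.4]
finger_gap: 0.528
```

Request:
arm_command --series "90 0 0 0 0 0 0;60 0 0 0 0 0 0;40 0 0 0 0 0 0;40 0 0 0 0 0 0;40 0 0 0 0 0 0"

```text
t: 21.12
tcp_pos: [533.0, -270.4, 19.7]
tcp_rot: [3.14, 0.001, -0.053]
ft_force: [0.4, -0.0, -1.1]
finger_gap: 0.843
```

Request:
arm_command --series "40 0 0 -2 0 0 0;40 0 0 -4 0 0 0;40 0 0 -6 0 0 0;40 -6 0 -2 0 0 0;40 -6 0 0 0 0 0;40 -6 0 0 0 0 0;40 -6 0 0 0 0 0;40 0 0 0 0 0 0"

```text
t: 22.12
tcp_pos: [290.9, -256.8, 160.0]
tcp_rot: [3.139, 0.0, -0.056]
ft_force: [1.3, -0.2, 0.1]
finger_gap: 0.845
```

Run:
```python
from plan import *
s=read_state()
print(s['tcp_pos'],s['tcp_rot'],s['ft_force'],s['joints'])
q,_=grab('scene','16');p,_=grab('top','16')
f=lambda im:cv2.resize(im,None,fx=6,fy=6,interpolation=cv2.INTER_CUBIC)
cv2.imwrite('pics/c17.png',np.hstack([f(q[105:165,195:260]),f(p[180:255,350:415])[:360]]))
```

```text
[ 290.94717783 -256.75025782  160.02034702] [ 3.13949455e+00  4.72807772e-04 -5.60575618e-02] [ 1.29058734 -0.20398452  0.05405491] [-7.21562366e-01 -1.24277322e-01 -4.45917414e-01  1.24823266e+00
 -1.94231897e-03  2.47608646e+00]
```

View pics/c17.png

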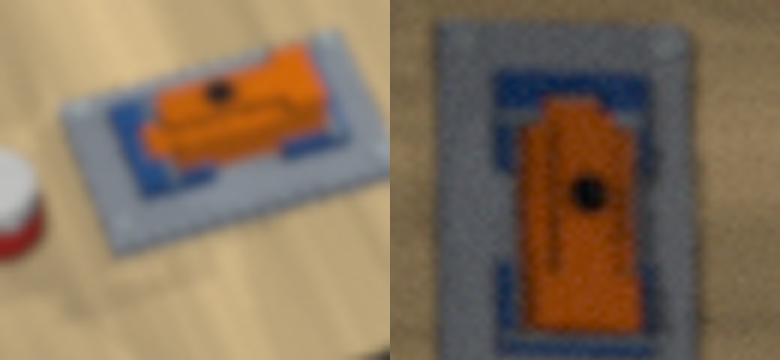

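Run:
```python
from plan import *
D=np.load('top_16.npz');p=D['p'];d=D['d'];W=world('top',d)
hsv=cv2.cvtColor(p,cv2.COLOR_BGR2HSV)
m=(hsv[...,0]<18)&(hsv[...,1]>170)&(W[...,2]>25); m[:, :365]=0;m[:,400:]=0;m[:190]=0;m[240:]=0
v,u=np.nonzero(m);print(v.min(),v.max(),u.min(),u.max())
for r in range(v.min(),v.max()+1,4): print(r,[tuple(W[r,c].round().astype(int).tolist()) for c in range(371,394,3)])
g=p.max(2).astype(float); sub=g[203:222,375:391]
w=np.clip(70-sub,0,None); yy,xx=np.mgrid[203:222,375:391]; 
k,l,st,ce=cv2.connectedComponentsWithStats((cv2.GaussianBlur(g,(3,3),0)<60).astype(np.uint8))
for i in range(1,k):
    if 203<ce[i][1]<222 and 375<ce[i][0]<391 and st[i,4]>5: print('pad',ce[i],st[i],plane('top',ce[i][:1],ce[i][1:],58.)[0])
S=np.load('scene_16.npz');g=cv2.GaussianBlur(S['p'].max(2),(3,3),0)
k,l,st,ce=cv2.connectedComponentsWithStats((g<75).astype(np.uint8))
for i in range(1,k):
    if 112<ce[i][1]<130 and 222<ce[i][0]<242 and st[i,4]>3: print('pad s',ce[i],st[i],plane('scene',ce[i][:1],ce[i][1:],58.)[0])
import fx;
```

```text
197 234 372 391
197 [(586, -248, 30), (586, -257, 30), (586, -265, 33), (586, -274, 30), (585, -282, 33), (585, -290, 32), (586, -300, 28), (588, -312, 18)]
201 [(574, -248, 31), (571, -251, 49), (571, -259, 52), (570, -266, 56), (569, -273, 60), (570, -283, 56), (572, -295, 43), (574, -308, 29)]
205 [(564, -248, 24), (560, -251, 47), (384, 66, 1232), (558, -264, 60), (559, -274, 54), (559, -282, 54), (560, -294, 45), (562, -306, 32)]
209 [(552, -247, 28), (549, -251, 45), (548, -257, 54), (547, -264, 59), (547, -271, 62), (547, -281, 57), (549, -293, 46), (553, -310, 16)]
213 [(540, -246, 29), (537, -249, 50), (537, -256, 54), (537, -264, 54), (536, -272, 56), (536, -280, 56), (537, -291, 49), (541, -308, 21)]
217 [(530, -247, 23), (526, -249, 48), (528, -262, 30), (525, -263, 59), (525, -272, 54), (525, -279, 60), (526, -291, 47), (530, -309, 14)]
221 [(518, -246, 22), (515, -249, 46), (517, -261, 31), (514, -262, 58), (514, -271, 55), (514, -279, 56), (515, -290, 48), (518, -307, 18)]
225 [(507, -245, 24), (503, -245, 59), (506, -260, 32), (503, -263, 53), (503, -271, 53), (503, -279, 55), (504, -290, 46), (505, -303, 29)]
229 [(495, -245, 23), (492, -245, 55), (492, -252, 58), (492, -261, 57), (492, -269, 57), (492, -277, 57), (491, -285, 59), (494, -301, 33)]
233 [(484, -245, 22), (481, -245, 53), (481, -252, 58), (481, -260, 58), (480, -268, 60), (481, -277, 56), (481, -285, 57), (483, -301, 31)]
pad [382.66666667 211.875     ] [380 210   6   5  24] [ 539.24501153 -270.88944729   58.        ]
```

Run:
```python
from plan import *
plan([([543.5,-270.4,120],[np.pi,0,-.053]),([543.5,-270.4,64],[np.pi,0,-.053])],255)
```

```text
from [ 294.2 -257.9  160.2] [ 3.139e+00 -1.000e-03 -5.400e-02]
255 4.99 -0.02 0.81 0.0 -0.0 -0.0;255 4.99 -0.02 0.81 0.0 -0.0 -0.0;255 4.99 -0.02 0.81 0.0 -0.0 -0.0;255 4.99 -0.02 0.81 0.0 -0.0 -0.0;255 4.99 -0.02 0.81 0.0 -0.0 -0.0
--
255 0.00 -0.00 5.60 0.0 0.0 0.0
--
```

Request:
arm_command --series "255 5 0 0.8 0 0 0;255 5 0 0.8 0 0 0;255 5 0 0.8 0 0 0;255 5 0 0.8 0 0 0;255 5 0 0.8 0 0 0;255 0 0 0 0 0 0;255 0 0 0 0 0 0"

```text
t: 23.1
tcp_pos: [544.3, -270.2, 118.6]
tcp_rot: [3.141, 0.002, -0.052]
ft_force: [0.3, 0.4, 0.5]
finger_gap: -0.0
```

Run:
```python
from plan import *
plan([([543.5,-270.4,80],[np.pi,0,-.053])],255);s=read_state();print(s['finger_gap'],s['ft_force'])
q,_=grab('scene','17')
f=lambda im:cv2.resize(im,None,fx=6,fy=6,interpolation=cv2.INTER_CUBIC)
cv2.imwrite('pics/c18.png',f(q[85:165,185:270]))
```

```text
from [ 544.3 -270.2  118.6] [ 3.141e+00  2.000e-03 -5.200e-02]
255 -0.07 0.02 3.86 0.1 0.1 0.1
--
-0.00044419574357366394 [0.25770017 0.36399873 0.46666049]
```

View pics/c18.png

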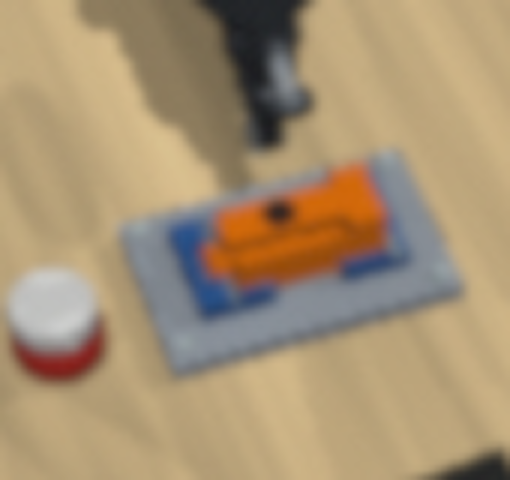

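Request:
arm_command --series "255 0 0 2 0 0 0;255 0 0 2 0 0 0;255 0 0 1.2 0 0 0;255 0 0 0 0 0 0;255 0 0 0 0 0 0"

```text
t: 23.78
tcp_pos: [544.0, -271.2, 68.6]
tcp_rot: [3.139, -0.001, -0.053]
ft_force: [-0.5, 0.5, -0.1]
finger_gap: -0.001
```

Request:
arm_command --series "255 0 0 0.3 0 0 0;255 0 0 0.2 0 0 0;255 0 0 0 0 0 0"

```text
t: 24.15
tcp_pos: [543.7, -270.9, 62.5]
tcp_rot: [3.14, 0.001, -0.053]
ft_force: [0.6, 0.5, -0.6]
finger_gap: -0.001
```

Request:
arm_command --series "255 0 0 0.3 0 0 0;255 0 0 0.2 0 0 0;255 0 0 0.1 0 0 0;255 0 0 0 0 0 0"

```text
t: 24.65
tcp_pos: [543.8, -270.9, 56.7]
tcp_rot: [3.14, 0.0, -0.053]
ft_force: [0.7, 0.3, 0.9]
finger_gap: 0.004
```

Request:
arm_command --series "255 0 0 0.2 0 0 0;255 0 0 0.1 0 0 0;255 0 0 0 0 0 0"

```text
t: 25.02
tcp_pos: [543.9, -271.0, 53.9]
tcp_rot: [3.14, -0.0, -0.053]
ft_force: [-0.4, 1.1, 3.8]
finger_gap: 0.002
```

Request:
arm_command --series "255 0 0 0.15 0 0 0;255 0 0 0.08 0 0 0;255 0 0 0 0 0 0;255 0 0 0 0 0 0"

```text
t: 25.52
tcp_pos: [543.9, -271.0, 51.7]
tcp_rot: [3.14, -0.0, -0.053]
ft_force: [-0.5, 1.5, 6.3]
finger_gap: 0.003
```

Request:
arm_command --series "255 0 0 0 0 0 0;255 0 0 0 0 0 0;255 0 0 0 0 0 0;255 0 0 0 0 0 0"

```text
t: 26.02
tcp_pos: [543.9, -271.0, 51.7]
tcp_rot: [3.14, -0.0, -0.053]
ft_force: [-0.7, 0.9, 5.6]
finger_gap: -0.0
```

Request:
arm_command --series "255 0 0 -0.2 0 0 0;255 0 0 -0.4 0 0 0;255 0 0 -2 0 0 0;255 0 0 -5 0 0 0;255 0 0 -4 0 0 0;255 -6 0 0 0 0 0;255 -6 0 0 0 0 0;255 -6 0 0 0 0 0"

```text
t: 27.02
tcp_pos: [362.0, -260.8, 166.8]
tcp_rot: [3.14, 0.002, -0.052]
ft_force: [-0.5, 0.5, 0.2]
finger_gap: 0.004
```

Request:
arm_command --series "255 -6 0 0 0 0 0;255 0 0 0 0 0 0;255 0 0 0 0 0 0"

```text
t: 27.4
tcp_pos: [304.3, -258.3, 167.5]
tcp_rot: [3.139, -0.0, -0.054]
ft_force: [0.9, 0.8, 0.4]
finger_gap: 0.003
```

Run:
```python
from plan import *
q,_=grab('scene','18');p,d=grab('top','18')
f=lambda im:cv2.resize(im,None,fx=6,fy=6,interpolation=cv2.INTER_CUBIC)
cv2.imwrite('pics/c19.png',np.hstack([f(q[105:165,195:260]),f(p[180:255,350:415])[:360]]))
W=world('top',d); W0=world('top',np.load('top_16.npz')['d'])
print('root top z',np.median(W[226:233,376:388,2]),'tongue z',np.median(W[200:216,380:386,2]),np.median(W0[200:216,380:386,2]))
s=read_state();print(s['tcp_pos'],s['ft_force'])
g=p.max(2)
k,l,st,ce=cv2.connectedComponentsWithStats((cv2.GaussianBlur(g,(3,3),0)<60).astype(np.uint8))
for i in range(1,k):
    if 203<ce[i][1]<222 and 375<ce[i][0]<391 and st[i,4]>5: print('pad',ce[i],st[i],plane('top',ce[i][:1],ce[i][1:],58.)[0])
```

```text
root top z 55.90552110695546 tongue z 57.31251127391329 57.29697807630839
[ 305.00109785 -258.33043896  167.32149613] [-0.02369726 -0.80418575 -0.33084013]
pad [382.66666667 211.875     ] [380 210   6   5  24] [ 539.24501153 -270.88944729   58.        ]
```

View pics/c19.png

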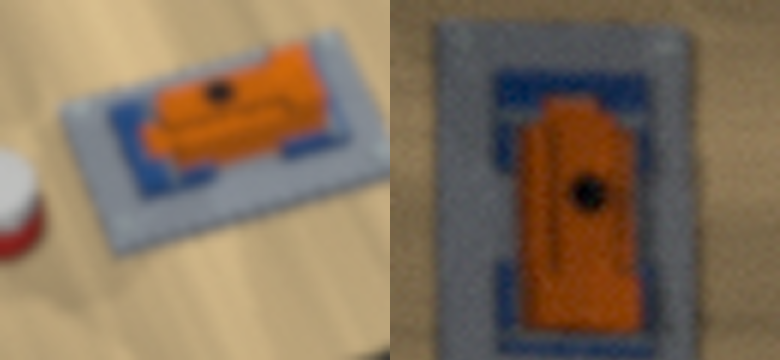

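View pics/scene_18.png

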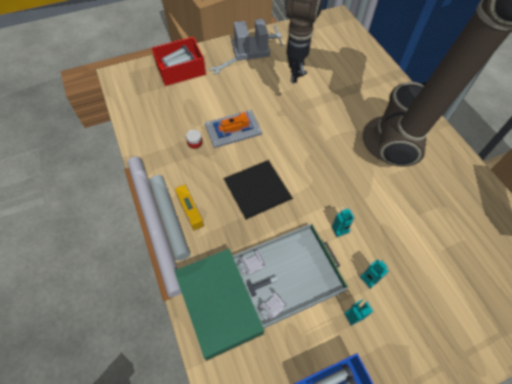

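```bash
python3 -c "
from plant import *
print(hand_in())"
```

```text
the job is handed in; nothing more can be done
None
```

I did all three steps and handed the job in at about 27.5 s of the 58 s allowed; the hand-in gave no verdict.

**What I did**
- **Mat:** I gripped the standing clip with the hand tilted 20° and turned it over. I let it down on its root edge on the mat and released it, and it fell flat with the tongue up.
- **Pocket:** I took it again from above, turned it half round and lowered it into the pocket by the lead-ins until it met the floor. Then I released it.
- **Press:** I pressed the pad with the closed fingers, about 4 mm towards the nose from its centre. I held it for about 0.75 s at 5.6–6.3 N, with about 6 mm of give, then let it spring back and moved the arm clear.

**Last checks**
- **Seating:** The root top is at 55.9 mm, where 56 is expected. The tongue height is 57.3 mm both before and after the press, and the pad has not moved in the picture. The clip sits nose in slot.
- **Robot clear:** The forces on the tool read about zero.
- **Bystanders:** They look unmoved in the last scene picture; I did not measure them.

**What disagreed or went wrong**
- The task says the tongue points towards the robot at the start, but the images showed it pointing away, so I went by the images.
- My first wrist turn ran into the limit of the last joint, and I went round the other way.
- On the mat, another joint came close to its limit, so the clip lay about 26 mm beyond the mat's centre.
- The camera positions were about 1–2 mm out sideways, which the lead-ins took up.
- I worked out the tongue's bend, about 0.16 rad, from travel and force; I could not read it directly.

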